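# Put the hall ledge things back in their own places

## Robot

A 6-joint arm with a two-finger parallel gripper is mounted at the origin on the work surface. World frame = base frame: x ahead of the robot, y to its left, z up, the work surface at z = 0. Lengths are in m, angles in rad, forces in N, time in s.
With the tool pointing down it reaches from about 0.35 to 0.775 m from the base axis. Payload 7.3 kg.
Tool frame: the origin (TCP) lies at the very end of the fingers, on their centre line; the grasp point (between the pads) lies 19 mm behind it; x points along the fingers, y is the direction in which the jaws open and shut, and the axes are right-handed (so a half turn about x gives the same grasp; the last joint's range is limited). The gripper opens to 92 mm and grips with 3 to 60 N. Pads are 19 mm wide; open, the fingers measure 130 mm over their backs; the gripper's body (75 mm by 190 mm) begins 47 mm behind the grasp point.
Start: joints at [1.017, 0.342, 1.524, -0, 1.275, -0.146], TCP at [0.208, 0.482, 0.227] pointing down, gripper open.
Joint ranges: [-2.53, 2.53], [-0.77, 2.02], [0.04, 2.7], [-1, 4.14], [0.28, 2.66], [-3.11, 3.11]. Speed limits (rad/s): [2.57, 2.57, 3.14, 3.14, 3.14, 3.14].

## Interface

Orientations are given as [roll, pitch, yaw] about the fixed x, y, z axes, in that order (R = Rz(yaw) Ry(pitch) Rx(roll)).
In Python, from cell import observe, vision, job gives the robot as it stands.
- The arm moves only by the tool send_rows, never from a script. Its argument "motion" is a list of rows, each an object with "hand": the opening, from -1 (shut) to 1 (fully open), so that 0 is half open; "slide": the shift along the tool's x, y, z in mm, a list of three; "spin": the turn about the tool's x in rad. In form: [{"hand": hand, "slide": [tx, ty, tz], "spin": spin}, ...]. A call has 1 to 8 rows; each row shifts and turns the pose as measured when the row begins, along the tool's axes as they then stand; what a row does not reach is not made up. A row lasts 1/10 s, in which the tool goes at most 50 mm and 8.59 degrees, less where a joint would pass 70% of its speed; a pose out of reach is approached as far as the arm can. A call with a gripper value outside its range is refused whole. The fingers move at their own pace and stop on an object; "grip_force" is the grip in N (left out, the last holds). Time passes only in rows, so rows that do not move let the fingers close. It gives the time, the measured TCP pose, the force and the opening at its end, in the units of the state.
- observe(): the state, without advancing time (a new reading comes with each control period).
- vision.read_camera(name): name is "scene" or "top" or "wrist"; returns a dict with "pixels" (420x560x3 uint8, blue, green, red), "range_z" (420x560 float32, m along the optical axis (not along the pixel's ray), 0 where there is no reading), "fx", "fy", "cx", "cy" (pixels), "world_from_camera" (4x4, takes a point from camera to world coordinates); the wrist camera has in their place "T_tool_cam" (4x4, takes a point from camera to tool coordinates, whose origin is the TCP and whose axes are the tool frame's). Camera axes: x right, y down, z forward; pixel columns grow to the right and rows downward; lengths in m; the calibration is good to about 2 mm. A picture is of the moment at which its call begins: read the wrist's pose just before it.
- job.hand_in(): hands the job in, once; it reports no verdict.
Trained networks look in a picture, given as the dict that the camera call returned (one of the last four; its "shot" number tells which), for a name from the list of things; names that differ only in an ending like _2 or _b are one class to them, and where a whole thing is asked for, a point or a joint stands for the part that bears it (a point fixed in the world has none). Each returns a list of dicts, best first, with "conf" (0 to 1); they miss things now and then, are a little off and sometimes report something else, mostly with a low value. They report only what shows in the picture. A call takes as long as a camera call. They do not tell look-alikes from the thing itself.
- vision.search_frame(picture, thing): "uv" ([column, row] in pixels, amid what is visible of it).
- vision.cut_out(picture, thing): "mask" (420x560 bool, what is visible of it) and "uv" ([column, row] in pixels, amid what is visible of it).
The state is a dict: "time": time; "qpos": joint angles; "qvel": joint speeds; "joint_efforts": joint torques, N m; "tool_pos": TCP position; "tool_rot": TCP orientation; "contact_force": force on the tool from outside, world axes, zero at the start; "torque": the same for the moment, N m; "opening": finger opening in m.
Only numpy, scipy, OpenCV 4.12 (cv2) and the standard library are available. Lean on these libraries where they do the work, as an engineer would, in place of code of your own. Each camera call takes 0.05 s, during which the arm holds its last target.

## Task

The three small things on the hall ledge lie in each other's places: put the bike lock key in the middle of the terracotta dish, the lip balm tin in the middle of the square cork mat, lid up, and the shoehorn in the middle of the oblong wooden board, lying flat along its length. On the way, set one of the three down in the middle of the empty marble slab and let go of it there, to make room. Set everything down gently, never dropping it, and leave the key safe, the glasses case and the candle where they are.

Things in the scene. Friction and masses are not known exactly. Their poses are not given: they have to be found in the camera images.
- lock_key: Bike lock key lying flat, 76 mm long, 12 mm thick. One half is a black plastic head 38 x 30 mm, the other a thin steel blade 8 mm wide. Origin: underside, middle of the whole length. x runs along the key from head to blade (head from x = -38 to 0 mm, its middle at x = -19 mm; the blade ends at x = +38 mm), y across it (head 30 mm wide), z up. Weighs about 30 g, nearly all in the head.
- balm_tin: Round chrome lip balm tin, 48 mm across, 22 mm high, standing on its base with the lid up. Origin: centre of its underside; z up. About 40 g.
- shoehorn: Short dark wooden shoehorn lying flat, 112 mm long. Origin: underside, close to the middle of the length. x runs from handle to scoop. Handle from x = -57 to +10 mm, 22 mm wide (y) and 12 mm high; flat scoop from x = +10 to +55 mm, widening to 38 mm, 6 mm thick. z up. About 40 g, balanced within 8 mm of the origin.
- dish: Round terracotta dish, 164 mm across the rim and 18 mm high, wall 6 mm; flat inner floor 136 mm across, 6 mm above the dish's underside. Fixed. Origin: centre of its underside, on the ledge; z up.
- cork_mat: Square cork mat 130 x 130 mm, 6 mm thick, flat, no rim. Fixed. Origin: centre of its underside, on the ledge; x and y along its sides, z up.
- board: Oblong pale wooden board 160 x 80 mm, 10 mm thick, flat, no rim. Fixed. Origin: centre of its underside, on the ledge; x along its 160 mm length, z up.
- marble_disc: Round flat slab of pale marble, 120 mm across, 8 mm thick, no rim, empty at the start. Fixed. Origin: centre of its underside, on the ledge; z up.
- key_safe: Bystander, loose: steel key safe lying on its back, 85 (x) x 110 (y) x 42 mm high, with a round knob of 42 mm diameter on top up to 58 mm. Origin: centre of its underside, z up.
- glasses_case: Bystander, loose: rounded blue glasses case 58 (x) x 150 (y) x 36 mm high. Origin: centre of its underside, z up.
- candle: Bystander, loose: amber glass candle jar with a wooden lid, 61 mm across, 60 mm high. Origin: centre of its underside, z up.
Not all that is in view belongs to the job. Several things have the shape of the balm_tin; the one meant has the colours described above. What is shaped like the shoehorn but turquoise is not meant.

How it is judged:
On the way:
1. one of the three things has been set down in the middle of the marble slab (within 25 mm) and let go (((horizontal distance between lock_key and marble_disc below 0.025 m and height (world z) of lock_key below 0.012 m and linear speed of lock_key below 0.02 m/s and contact force between lock_key and the fingers below 0.05 N) or (horizontal distance between balm_tin and marble_disc below 0.025 m and height (world z) of balm_tin below 0.012 m and linear speed of balm_tin below 0.02 m/s and contact force between balm_tin and the fingers below 0.05 N) or (horizontal distance between shoehorn and marble_disc below 0.025 m and height (world z) of shoehorn below 0.012 m and linear speed of shoehorn below 0.02 m/s and contact force between shoehorn and the fingers below 0.05 N))), for 0.2 s.
At the end, for the whole second after the job is handed in: Key flat in the dish, tin lid up on the cork mat, shoehorn flat on the board: each origin within 15 mm of its place's centre and at most 4 mm above its surface, tilt under 7 degrees, shoehorn within 12 degrees of the board's length (either way round), all released and at rest (horizontal distance between lock_key and dish below 0.015 m and height (world z) of each of lock_key, balm_tin below 0.01 m and angle between each of lock_key, balm_tin, shoehorn's own z axis and vertical below 0.12 rad and linear speed of each of lock_key, balm_tin, shoehorn below 0.01 m/s and angular speed of each of lock_key, balm_tin, shoehorn below 0.15 rad/s and horizontal distance between balm_tin and cork_mat below 0.015 m and horizontal distance between shoehorn and board below 0.015 m and height (world z) of shoehorn below 0.014 m and angle between the x axis of shoehorn and the x axis of board, either way round below 0.21 rad); the robot touches nothing.
It fails at once if the key safe is shifted or tipped (more than 12 mm or about 9 degrees) (distance of key_safe from where it was at the start of the episode above 0.012 m or angle between key_safe's own z axis and vertical above 0.15 rad).
It fails at once if the glasses case is shifted or tipped (more than 12 mm or about 9 degrees) (distance of glasses_case from where it was at the start of the episode above 0.012 m or angle between glasses_case's own z axis and vertical above 0.15 rad).
It fails at once if the candle jar is shifted or tipped (more than 12 mm or about 9 degrees) (distance of candle from where it was at the start of the episode above 0.012 m or angle between candle's own z axis and vertical above 0.15 rad).
It fails at once if the key, the tin or the shoehorn is dropped or thrown: it moves faster than 0.7 m/s out of the gripper ((linear speed of lock_key above 0.7 m/s and contact force between lock_key and the fingers below 0.01 N) or (linear speed of balm_tin above 0.7 m/s and contact force between balm_tin and the fingers below 0.01 N) or (linear speed of shoehorn above 0.7 m/s and contact force between shoehorn and the fingers below 0.01 N)).
It also fails if it takes over 101 s, if anything falls off the work surface, if the arm or the gripper's body presses on something with over 40 N, if the wrist force passes 120 N, or if a joint passes its speed limit or range.

## Working session

There is one attempt and no reset: what is moved stays moved. The work goes in short steps, Python scripts to look and compute and a tool call to move; the robot and the scene stay as the last step left them, time stands still between calls to the robot, and variables do not carry over. Pictures are saved under pics/ and viewed, and the job is handed in when it is done.

Besides the shell and the picture viewer there is one more tool, called after ">>>" in YAML: its name, and indented under it one key for each argument. send_rows: Moves the arm, as the interface text tells. Its arguments: {"type":"object","properties":{"motion":{"type":"array","items":{"type":"object","properties":{"hand":{"type":"number"},"slide":{"type":"array","items":{"type":"number"}},"spin":{"type":"number"}}}},"grip_force":{"type":"number"}},"required":["motion"]}

```bash
mkdir -p pics; ls; cat > h.py <<'E'
import numpy as np, cv2
from cell import observe, vision, job
def save(c,name,crop=None,s=1):
    im=c["pixels"]
    if crop: u0,v0,u1,v1=crop; im=im[v0:v1,u0:u1]
    if s!=1: im=cv2.resize(im,None,fx=s,fy=s,interpolation=cv2.INTER_CUBIC)
    cv2.imwrite("pics/"+name,im)
def Rm(r):
    from scipy.spatial.transform import Rotation as R
    return R.from_euler('xyz',r).as_matrix()
def T_of(c,st=None):
    if "world_from_camera" in c: return np.array(c["world_from_camera"])
    T=np.eye(4);T[:3,:3]=Rm(st["tool_rot"]);T[:3,3]=st["tool_pos"]
    return T@np.array(c["T_tool_cam"])
def pts(c,st=None):
    d=c["range_z"];v,u=np.mgrid[:420,:560]
    P=np.stack([(u-c["cx"])/c["fx"]*d,(v-c["cy"])/c["fy"]*d,d,np.ones_like(d)],-1)
    W=P@T_of(c,st).T
    W[d==0]=np.nan
    return W[...,:3]
E
python3 - <<'E'
from h import *
s=observe();print({k:np.round(v,3) for k,v in s.items()})
for n in("scene","top"):
    c=vision.read_camera(n);save(c,n+"0.png",s=1.4)
    W=pts(c)
    print(n,np.round(T_of(c),3),c["fx"])
    for t in"lock_key balm_tin shoehorn dish cork_mat board marble_disc key_safe glasses_case candle".split():
        for r in vision.cut_out(c,t)[:5]:
            m=r["mask"]; print(t,round(r["conf"],2),np.round(r["uv"]),m.sum(),np.round(np.nanmedian(W[m],0),3))
E
```

```text
pics
{'time': np.float64(0.0), 'qpos': array([ 1.017,  0.343,  1.525, -0.   ,  1.275, -0.146]), 'qvel': array([ 0.001,  0.   ,  0.   ,  0.   , -0.   ,  0.   ]), 'joint_efforts': array([-1.0000e-03, -4.3124e+01, -2.4422e+01,  7.2000e-02,  5.6000e-02,
       -0.0000e+00]), 'tool_pos': array([0.208, 0.482, 0.226]), 'tool_rot': array([-1.716,  1.569, -2.124]), 'contact_force': array([ 0.25 , -0.337, -0.151]), 'torque': array([-0.035, -0.064,  0.074]), 'opening': np.float64(0.092)}
scene [[-0.445  0.585 -0.678  1.284]
 [ 0.895  0.272 -0.353  0.372]
 [-0.022 -0.764 -0.644  0.766]
 [ 0.     0.     0.     1.   ]] 459.19825091136863
lock_key 0.67 [359. 318.] 2762 [0.739 0.269 0.041]
lock_key 0.66 [385. 251.] 246 [0.525 0.255 0.019]
balm_tin 0.91 [258. 251.] 323 [ 0.649 -0.004  0.027]
balm_tin 0.72 [334. 264.] 367 [0.611 0.161 0.021]
balm_tin 0.48 [220. 210.] 247 [ 0.555 -0.162  0.02 ]
shoehorn 0.77 [193. 158.] 164 [ 0.366 -0.362  0.007]
shoehorn 0.76 [182. 193.] 276 [ 0.54  -0.298  0.013]
shoehorn 0.53 [250. 157.] 200 [ 0.291 -0.223  0.007]
dish 0.93 [256. 262.] 2626 [ 0.656 -0.005  0.006]
co
[... 875 characters left out ...]
 409 [0.601 0.158 0.022]
balm_tin 0.68 [263. 175.] 372 [ 0.639 -0.006  0.028]
balm_tin 0.34 [265. 268.] 2472 [ 0.442 -0.011  0.008]
shoehorn 0.89 [396. 222.] 609 [ 0.537 -0.299  0.015]
shoehorn 0.78 [434. 302.] 645 [ 0.364 -0.363  0.009]
shoehorn 0.69 [370. 340.] 709 [ 0.287 -0.225  0.009]
dish 0.79 [264. 164.] 3832 [ 0.656 -0.005  0.007]
dish 0.62 [133. 138.] 2145 [0.713 0.261 0.043]
cork_mat 0.61 [399. 232.] 3056 [ 0.526 -0.31   0.006]
board 0.62 [133. 232.] 2366 [0.529 0.271 0.01 ]
board 0.55 [263. 271.] 2530 [ 0.442 -0.011  0.008]
board 0.17 [400. 229.] 2968 [ 0.525 -0.309  0.006]
key_safe 0.85 [136. 139.] 2213 [0.713 0.261 0.043]
glasses_case 0.62 [378. 132.] 1770 [ 0.727 -0.272  0.034]
```

View pics/top0.png

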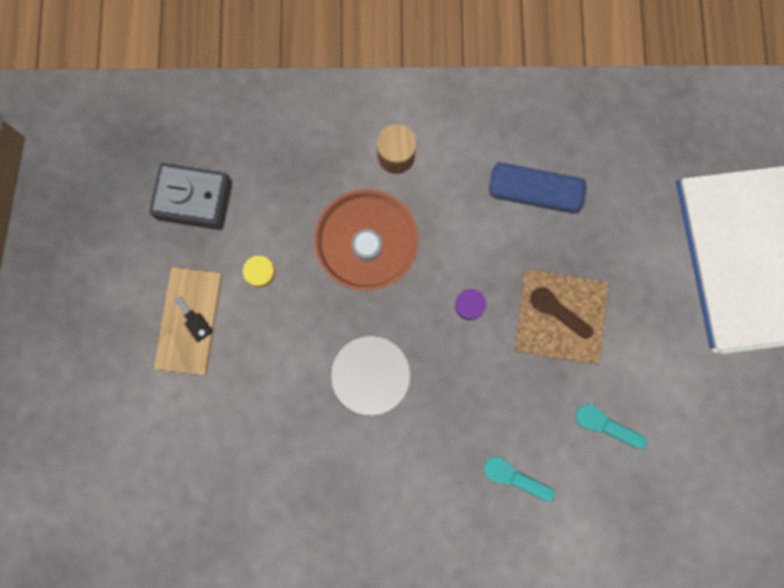

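View pics/scene0.png

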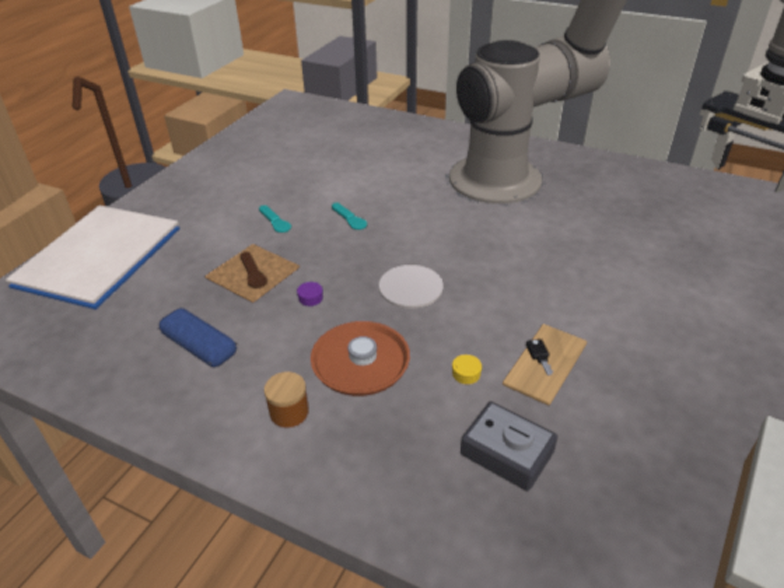

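The top picture (1.4x) shows the things clearly.
- **Tin-shaped:** chrome at (367,243) in the dish, yellow at (258,270), purple at (470,304). The chrome one fits.
- **Shoehorn-shaped:** dark at (560,312) on the cork; turquoise at (610,425) and (520,478). The dark one fits.
- **Key:** on the board at (195,318).

I'll measure them geometrically and confirm with a crop.

```bash
cat >> h.py <<'E'
def rect(xy):
    xy=xy[np.isfinite(xy).all(1)]
    (c,wh,a)=cv2.minAreaRect((xy*1000).astype(np.float32)); return np.round(c,1),np.round(wh,1),round(a,1)
def circ(xy):
    # enclosing circle of hull
    c,r=cv2.minEnclosingCircle((xy*1000).astype(np.float32)); return np.round(c,1),round(r,1)
E
python3 - <<'E'
from h import *
ims=[]
for n in("top","scene"):
    c=vision.read_camera(n);W=pts(c)
    hsv=cv2.cvtColor(c["pixels"],cv2.COLOR_BGR2HSV)
    for t,idx in [("dish",0),("marble_disc",0),("cork_mat",0),("board",0),("balm_tin",None),("shoehorn",None),("lock_key",None)]:
        for r in vision.cut_out(c,t)[:3]:
            m=cv2.erode(r["mask"].astype(np.uint8),np.ones((2,2)))>0
            P=W[m];P=P[np.isfinite(P).all(1)]
            if len(P)<5: continue
            z=np.percentile(P[:,2],[5,50,95])
            print(n,t,round(r["conf"],2),"z",np.round(z,3),"rect",rect(P[:,:2]),"circ",circ(P[:,:2]))
    if n=="top":
        for b in[(220,130,300,210),(370,190,440,260),(105,185,165,270)]:
            u0,v0,u1,v1=b; ims.append(cv2.resize(c["pixels"][v0:v1,u0:u1],(260,300*1),interpolation=cv2.INTER_CUBIC))
cv2.imwrite("pics/crop1.png",np.hstack(ims))
E
```

```text
top dish 0.81 z [0.003 0.007 0.018] rect (array([651.4,  -6.4]), array([156.4, 157.6]), 26.9) circ (array([650.7,  -6.3]), 80.6)
top marble_disc 0.69 z [0.005 0.008 0.011] rect (array([441. , -13.2]), array([115.7, 115.5]), 44.7) circ (array([441.8, -13. ]), 59.8)
top cork_mat 0.7 z [0.003 0.006 0.009] rect (array([ 529.5, -307.4]), array([129.8, 128.5]), 79.6) circ (array([ 528.9, -306.8]), 87.1)
top board 0.72 z [0.006 0.01  0.013] rect (array([525.9, 267.7]), array([ 79.5, 159.2]), 82.9) circ (array([526.2, 269.3]), 86.3)
top balm_tin 0.9 z [0.024 0.028 0.032] rect (array([640.1,  -6.2]), array([43.8, 41.8]), 39.5) circ (array([640.7,  -7.3]), 22.4)
top balm_tin 0.83 z [0.019 0.022 0.026] rect (array([ 546.6, -165.7]), array([41.2, 40.7]), 54.6) circ (array([ 546.8, -165.7]), 21.5)
top balm_tin 0.67 z [0.015 0.022 0.025] rect (array([601.1, 158.7]), array([42.2, 41.4]), 29.8) circ (array([601.4, 159.3]), 22.3)
top shoehorn 0.88 z [0.01  0.015 0.02 ] rect (array([ 536.1, -306.7]), array([106.1,  33.7]), 56.7) circ (array([ 530.7, -303.2]), 53.2)
top shoehorn 0.78 z [0.004 0.009 0.0
[... 1157 characters left out ...]
2.2, 161.5]), 26.0)
scene balm_tin 0.59 z [0.011 0.027 0.03 ] rect (array([644.1,  -4.7]), array([41.3, 43.5]), 28.5) circ (array([640.3,  -5.3]), 26.6)
scene shoehorn 0.79 z [0.009 0.013 0.019] rect (array([ 535.7, -304.3]), array([105.8,  31. ]), 49.9) circ (array([ 535.4, -304. ]), 53.0)
scene shoehorn 0.61 z [0.002 0.007 0.013] rect (array([ 363.6, -365.8]), array([98.9, 30.1]), 57.4) circ (array([ 363.8, -366. ]), 50.0)
scene shoehorn 0.61 z [0.002 0.006 0.014] rect (array([ 286.8, -225.7]), array([103. ,  30.4]), 60.9) circ (array([ 293.2, -229.3]), 51.5)
scene lock_key 0.82 z [0.015 0.019 0.022] rect (array([533.8, 261.1]), array([72.1, 27.6]), 38.5) circ (array([533.6, 261.3]), 36.1)
```

View pics/crop1.png

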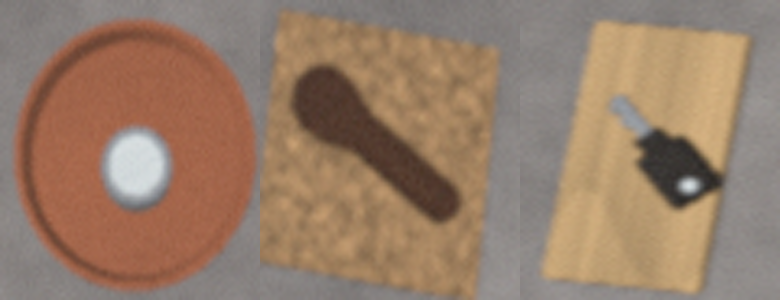

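The crop confirms the chrome tin in the dish, the dark shoehorn on the cork and the key on the board. Both cameras agree within about 4 mm. Next I'll work out the moves.

```bash
cat >> h.py <<'E'
def plan(x,y,z,jaw=None):
    """mm, jaw angle deg (world, mod 180). prints slide (tool axes) and spin after translation"""
    s=observe();R=Rm(s["tool_rot"]);p=np.array(s["tool_pos"])*1000
    d=R.T@(np.array([x,y,z])-p)
    ja=np.degrees(np.arctan2(R[1,1],R[0,1]))
    print("t",round(float(s["time"]),2),"pos",np.round(p,1),"jaw",round(ja,1),"q6",round(float(s["qpos"][5]),2),"open",round(float(s["opening"])*1000,1),"F",np.round(s["contact_force"],2))
    print("slide",np.round(d,1),"tilt",np.round(R[:,0],3),end=" ")
    if jaw is not None:
        e=(jaw-ja+90)%180-90   # world ccw
        print("spin(rad)",np.round(-e*np.pi/180,3),"(rows of 0.149)")
E
python3 -c "
from h import *
plan(600,-6,220,90)"
```

```text
t 1.9 pos [208.2 482.  226.7] jaw 66.6 q6 -0.15 open 91.8 F [ 0.26  0.77 -0.13]
slide [   6.7 -292.6  553.2] tilt [ 0.  0. -1.] spin(rad) -0.408 (rows of 0.149)
```

>>> send_rows:
  motion:
    - {"hand":0.4,"slide":[0,-22,42],"spin":0}
    - {"hand":0.4,"slide":[0,-22,42],"spin":0}
    - {"hand":0.4,"slide":[0,-22,42],"spin":0}
    - {"hand":0.4,"slide":[0,-22,42],"spin":0}
    - {"hand":0.4,"slide":[0,-22,42],"spin":0}
    - {"hand":0.4,"slide":[0,-22,42],"spin":0}
    - {"hand":0.4,"slide":[0,-22,42],"spin":0}
    - {"hand":0.4,"slide":[0,-22,42],"spin":0}

```text
time: 2.7
tool_pos: [0.4528, 0.1824, 0.227]
tool_rot: [1.337, 1.566, 0.941]
contact_force: [1.0, 0.0, 0.6]
opening: 0.0644
```

```bash
python3 -c "
from h import *
plan(600,-6,220,90)"
```

```text
t 2.7 pos [452.8 182.4 227. ] jaw 67.3 q6 -0.95 open 64.4 F [0.96 0.04 0.62]
slide [   6.7 -117.2  208.4] tilt [ 0.003  0.004 -1.   ] spin(rad) -0.396 (rows of 0.149)
```

>>> send_rows:
  motion:
    - {"hand":0.4,"slide":[0,-23,42],"spin":0}
    - {"hand":0.4,"slide":[0,-23,42],"spin":0}
    - {"hand":0.4,"slide":[0,-23,42],"spin":0}
    - {"hand":0.4,"slide":[0,-23,42],"spin":0}
    - {"hand":0.4,"slide":[0,-23,40],"spin":0}
    - {"hand":0.4,"slide":[0,0,0],"spin":-0.14}
    - {"hand":0.4,"slide":[0,0,0],"spin":-0.14}
    - {"hand":0.4,"slide":[0,0,0],"spin":-0.14}

```text
time: 3.5
tool_pos: [0.6089, -0.0209, 0.2251]
tool_rot: [0.616, 1.565, 0.644]
contact_force: [0.5, 0.5, -0.6]
opening: 0.0643
```

```bash
python3 - <<'E'
from h import *
plan(641,-6,100,90)
s=observe();c=vision.read_camera("wrist");save(c,"w1.png",s=1.4);W=pts(c,s)
print(np.round(c["T_tool_cam"],3),c["fx"])
for t in("dish","balm_tin","candle"):
    for r in vision.cut_out(c,t)[:2]:
        m=cv2.erode(r["mask"].astype(np.uint8),np.ones((3,3)))>0
        P=W[m];P=P[np.isfinite(P).all(1)]
        print(t,round(r["conf"],2),r["uv"],np.round(np.percentile(P[:,2],[5,50,95]),4),rect(P[:,:2]),circ(P[:,:2]))
E
```

```text
t 3.5 pos [608.9 -20.9 225.1] jaw 91.6 q6 -1.76 open 64.3 F [ 0.54  0.47 -0.63]
slide [125.3  13.7  31.9] tilt [ 0.004  0.003 -1.   ] spin(rad) 0.028 (rows of 0.149)
[[ 0.001 -0.29   0.957 -0.159]
 [ 1.     0.    -0.001 -0.   ]
 [ 0.     0.957  0.29  -0.079]
 [ 0.     0.     0.     1.   ]] 338.72972464565646
dish 0.74 [281.3, 237.5] [0.0055 0.007  0.0184] (array([651.7,  -5.8]), array([157.9, 157.1]), 50.7) (array([651.5,  -6.1]), 79.8)
balm_tin 0.87 [285.7, 212.9] [0.0269 0.0289 0.0301] (array([640.5,  -7.2]), array([44.7, 43.5]), 25.0) (array([640.3,  -7.3]), 22.8)
balm_tin 0.85 [434.1, 179.9] [0.0117 0.0227 0.024 ] (array([601.5, 157.7]), array([44.7, 44.3]), 11.5) (array([602.6, 158.2]), 23.7)
candle 0.69 [241.8, 346.7] [0.0587 0.0604 0.0616] (array([787. , -53.8]), array([42.9, 57.2]), 3.7) (array([789.1, -53.9]), 29.5)
```

View pics/w1.png

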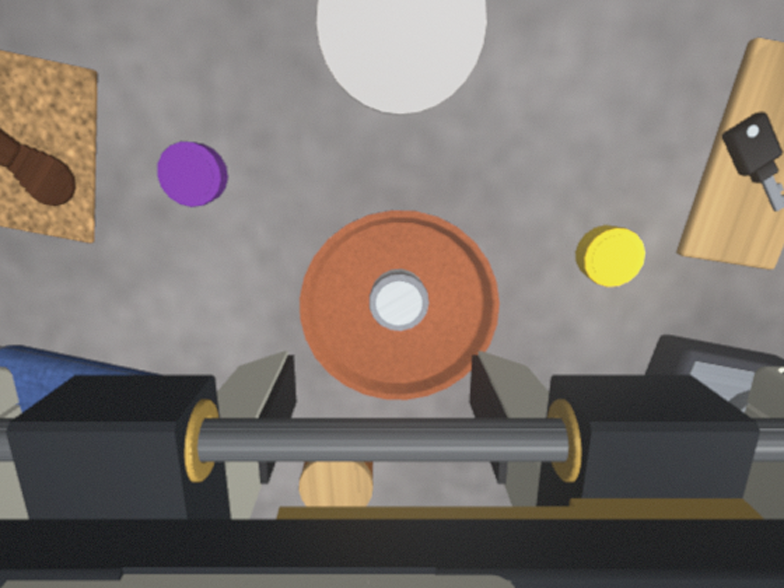

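The wrist view shows the tin at (398,302) in the dish. It measures (640.5,-7) with its top at 29 mm, and the dish centre is (651.7,-6), which agrees with the other cameras. I'll go down for it.

>>> send_rows:
  motion:
    - {"hand":0.4,"slide":[0,13,32],"spin":0.028}
    - {"hand":0.4,"slide":[40,0,0],"spin":0}
    - {"hand":0.4,"slide":[40,0,0],"spin":0}
    - {"hand":0.4,"slide":[40,0,0],"spin":0}
    - {"hand":0.4,"slide":[40,0,0],"spin":0}
    - {"hand":0.4,"slide":[0,0,0],"spin":0}

```text
time: 4.3
tool_pos: [0.6449, -0.0034, 0.0648]
tool_rot: [0.209, 1.557, 0.18]
contact_force: [-1.1, 0.6, -0.7]
opening: 0.0645
```

```bash
python3 -c "
from h import *
plan(640.5,-7,10,90)"
```

```text
t 4.3 pos [644.9  -3.4  64.8] jaw 88.3 q6 -1.67 open 64.5 F [-1.07  0.56 -0.71]
slide [54.8 -3.9 -5. ] tilt [ 0.014  0.002 -1.   ] spin(rad) -0.029 (rows of 0.149)
```

>>> send_rows:
  motion:
    - {"hand":0.4,"slide":[15,-4,-5],"spin":-0.03}
    - {"hand":0.4,"slide":[14,0,0],"spin":0}
    - {"hand":0.4,"slide":[12,0,0],"spin":0}
    - {"hand":0.4,"slide":[0,0,0],"spin":0}

```text
time: 4.7
tool_pos: [0.6438, -0.0065, 0.0278]
tool_rot: [0.088, 1.55, 0.083]
contact_force: [-0.0, -0.5, 0.7]
opening: 0.0646
```

```bash
python3 -c "
from h import *
plan(640.5,-7,10,90)"
```

```text
t 4.7 pos [643.8  -6.5  27.8] jaw 89.7 q6 -1.7 open 64.6 F [-0.05 -0.46  0.72]
slide [17.7 -0.6 -3.7] tilt [ 0.021  0.002 -1.   ] spin(rad) -0.005 (rows of 0.149)
```

>>> send_rows:
  motion:
    - {"hand":0.4,"slide":[9,-0.5,-3.5],"spin":0}
    - {"hand":0.4,"slide":[8,0,0],"spin":0}
    - {"hand":0.4,"slide":[0,0,0],"spin":0}
    - {"hand":-0.2,"slide":[0,0,0],"spin":0}
    - {"hand":-0.2,"slide":[0,0,0],"spin":0}
    - {"hand":-0.2,"slide":[0,0,0],"spin":0}
  grip_force: 12

```text
time: 5.3
tool_pos: [0.6429, -0.0069, 0.0127]
tool_rot: [0.046, 1.544, 0.04]
contact_force: [0.6, 0.4, 0.1]
opening: 0.0468
```

```bash
python3 -c "
from h import *
plan(640.5,-7,100,90)"
```

```text
t 5.3 pos [642.9  -6.9  12.7] jaw 89.6 q6 -1.7 open 46.8 F [0.55 0.4  0.07]
slide [-87.3   0.   -0.1] tilt [ 0.027  0.001 -1.   ] spin(rad) -0.006 (rows of 0.149)
```

>>> send_rows:
  motion:
    - {"hand":-0.2,"slide":[-10,0,0],"spin":0}
    - {"hand":-0.2,"slide":[-25,0,0],"spin":0}
    - {"hand":-0.2,"slide":[-35,0,0],"spin":0}
    - {"hand":-0.2,"slide":[-25,0,0],"spin":0}
    - {"hand":-0.2,"slide":[0,0,0],"spin":0}

```text
time: 5.8
tool_pos: [0.6402, -0.0071, 0.1134]
tool_rot: [0.046, 1.544, 0.04]
contact_force: [0.5, -0.2, -0.6]
opening: 0.0471
```

```bash
python3 -c "
from h import *
plan(442.5,-12.2,100,90)"
```

```text
t 5.8 pos [640.2  -7.1 113.4] jaw 89.6 q6 -1.7 open 47.1 F [ 0.47 -0.15 -0.57]
slide [   8.1   -6.4 -197.9] tilt [ 0.027  0.001 -1.   ] spin(rad) -0.006 (rows of 0.149)
```

>>> send_rows:
  motion:
    - {"hand":-0.2,"slide":[0,-1,-25],"spin":0}
    - {"hand":-0.2,"slide":[0,-1,-40],"spin":0}
    - {"hand":-0.2,"slide":[0,-1,-45],"spin":0}
    - {"hand":-0.2,"slide":[0,-1,-45],"spin":0}
    - {"hand":-0.2,"slide":[0,-1,-28],"spin":0}
    - {"hand":-0.2,"slide":[0,0,-10],"spin":0}
    - {"hand":-0.2,"slide":[0,0,0],"spin":0}

```text
time: 6.5
tool_pos: [0.4377, -0.0102, 0.1053]
tool_rot: [0.061, 1.544, 0.054]
contact_force: [1.0, -0.7, -0.8]
opening: 0.0472
```

```bash
python3 -c "
from h import *
plan(445,-12.2,16,90)"
```

```text
t 6.5 pos [437.7 -10.2 105.3] jaw 89.6 q6 -1.77 open 47.2 F [ 1.02 -0.68 -0.8 ]
slide [89.4 -2.1  5. ] tilt [ 0.026  0.001 -1.   ] spin(rad) -0.006 (rows of 0.149)
```

>>> send_rows:
  motion:
    - {"hand":-0.2,"slide":[25,-2,4],"spin":0}
    - {"hand":-0.2,"slide":[30,0,2],"spin":0}
    - {"hand":-0.2,"slide":[20,0,2],"spin":0}
    - {"hand":-0.2,"slide":[8,0,0],"spin":0}
    - {"hand":-0.2,"slide":[0,0,0],"spin":0}

```text
time: 7.0
tool_pos: [0.4531, -0.0129, 0.0204]
tool_rot: [0.01, 1.538, 0.004]
contact_force: [-0.5, 0.4, -0.5]
opening: 0.0467
```

```bash
python3 -c "
from h import *
plan(445,-12.2,14.5,90)"
```

```text
t 7.0 pos [453.1 -12.9  20.4] jaw 89.6 q6 -1.78 open 46.7 F [-0.55  0.43 -0.45]
slide [ 5.6  0.7 -8.3] tilt [ 0.033  0.    -0.999] spin(rad) -0.007 (rows of 0.149)
```

>>> send_rows:
  motion:
    - {"hand":-0.2,"slide":[0,0,-8],"spin":0}
    - {"hand":-0.2,"slide":[2,0,0],"spin":0}
    - {"hand":-0.2,"slide":[2,0,0],"spin":0}
    - {"hand":-0.2,"slide":[2,0,0],"spin":0}

```text
time: 7.4
tool_pos: [0.4464, -0.0131, 0.016]
tool_rot: [-0.013, 1.534, -0.019]
contact_force: [-0.6, 0.2, -0.7]
opening: 0.047
```

```bash
python3 -c "
from h import *
plan(445,-12.2,14.5,90)"
```

```text
t 7.4 pos [446.4 -13.1  16. ] jaw 89.6 q6 -1.78 open 47.0 F [-0.57  0.18 -0.71]
slide [ 1.4  0.9 -1.5] tilt [ 0.037 -0.001 -0.999] spin(rad) -0.006 (rows of 0.149)
```

>>> send_rows:
  motion:
    - {"hand":-0.2,"slide":[1.5,0,0],"spin":0}
    - {"hand":-0.2,"slide":[1,0,0],"spin":0}
    - {"hand":-0.2,"slide":[0,0,0],"spin":0}

```text
time: 7.7
tool_pos: [0.4471, -0.0132, 0.0147]
tool_rot: [-0.024, 1.532, -0.03]
contact_force: [-0.5, -0.2, -0.6]
opening: 0.047
```

```bash
python3 -c "
from h import *
plan(445,-12.2,14.5,90)"
```

```text
t 7.7 pos [447.1 -13.2  14.7] jaw 89.6 q6 -1.78 open 47.0 F [-0.5  -0.22 -0.58]
slide [ 0.1  1.  -2.2] tilt [ 0.039 -0.001 -0.999] spin(rad) -0.006 (rows of 0.149)
```

>>> send_rows:
  motion:
    - {"hand":-0.2,"slide":[1.5,0,0],"spin":0}
    - {"hand":-0.2,"slide":[1.5,0,0],"spin":0}
    - {"hand":-0.2,"slide":[0,0,0],"spin":0}

```text
time: 8.0
tool_pos: [0.4479, -0.0133, 0.0134]
tool_rot: [-0.033, 1.529, -0.039]
contact_force: [0.4, -0.5, -0.9]
opening: 0.047
```

```bash
python3 -c "
from h import *
plan(445,-12.2,14.5,90)"
```

```text
t 8.0 pos [447.9 -13.3  13.4] jaw 89.7 q6 -1.78 open 47.0 F [ 0.39 -0.54 -0.88]
slide [-1.2  1.  -2.9] tilt [ 0.041 -0.002 -0.999] spin(rad) -0.006 (rows of 0.149)
```

>>> send_rows:
  motion:
    - {"hand":-0.2,"slide":[1.5,0,0],"spin":0}
    - {"hand":-0.2,"slide":[0,0,0],"spin":0}

```text
time: 8.2
tool_pos: [0.4484, -0.0133, 0.0126]
tool_rot: [-0.039, 1.528, -0.044]
contact_force: [-0.0, 0.5, -0.4]
opening: 0.0471
```

```bash
python3 - <<'E'
from h import *
plan(445,-12.2,14.5,90)
s=observe();c=vision.read_camera("wrist");save(c,"w2.png",(130,180,430,400),2.5);print(observe()["contact_force"])
E
```

```text
t 8.2 pos [448.4 -13.3  12.6] jaw 89.7 q6 -1.78 open 47.1 F [-0.04  0.5  -0.39]
slide [-2.   1.1 -3.4] tilt [ 0.043 -0.002 -0.999] spin(rad) -0.006 (rows of 0.149)
[ 1.07239582  0.44088635 -0.38625575]
```

View pics/w2.png

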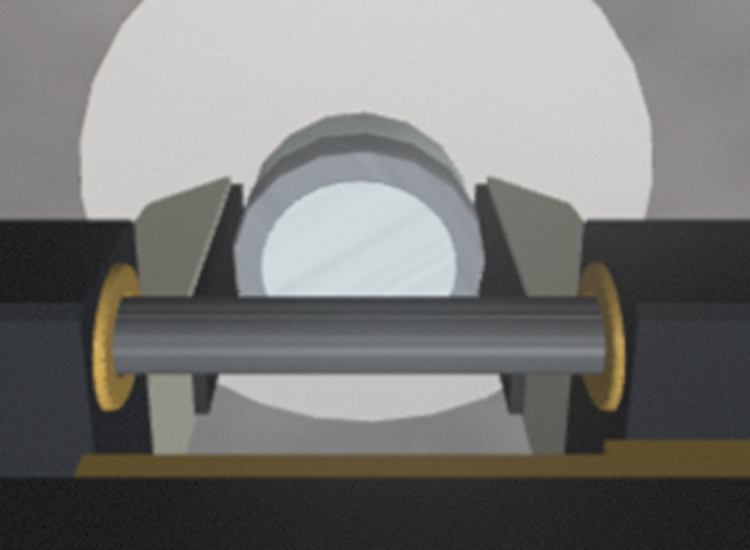

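```bash
python3 - <<'E'
from h import *
for n in("wrist","top"):
    s=observe();c=vision.read_camera(n);W=pts(c,s)
    for t in("balm_tin","marble_disc"):
      for r in vision.cut_out(c,t)[:4]:
        m=cv2.erode(r["mask"].astype(np.uint8),np.ones((3,3)))>0
        P=W[m];P=P[np.isfinite(P).all(1)]
        if len(P)<20 or abs(P[:,1].mean()+.012)>.05: continue
        print(n,t,round(r["conf"],2),r["uv"],np.round(np.percentile(P[:,2],[5,25,50,75,95]),4),circ(P[:,:2]))
        if t=="balm_tin":
            q=P[P[:,2]>np.median(P[:,2])-.004]
            print(np.linalg.lstsq(np.c_[q[:,:2],np.ones(len(q))],q[:,2],rcond=None)[0])
E
```

```text
wrist balm_tin 0.58 [275.6, 267.5] [0.0167 0.0301 0.0309 0.0314 0.032 ] (array([445.3, -13.5]), 23.0)
[ 0.04077461 -0.00280069  0.01297987]
wrist marble_disc 0.86 [276.2, 203.0] [0.0078 0.0084 0.0088 0.0092 0.0098] (array([441.9, -12.3]), 59.5)
```

The tin is just touching (top at 31 mm, about 2° tilt) and 3 mm off the marble's centre, so I'll release it.

>>> send_rows:
  motion:
    - {"hand":0.1,"slide":[0,0,0],"spin":0}
    - {"hand":0.3,"slide":[0,0,0],"spin":0}
    - {"hand":0.3,"slide":[0,0,0],"spin":0}
    - {"hand":0.3,"slide":[0,0,0],"spin":0}
    - {"hand":0.3,"slide":[-15,0,0],"spin":0}
    - {"hand":0.3,"slide":[-40,0,0],"spin":0}
    - {"hand":0.3,"slide":[-45,0,0],"spin":0}
    - {"hand":0.3,"slide":[-40,0,0],"spin":0}

```text
time: 9.35
tool_pos: [0.4383, -0.0124, 0.1509]
tool_rot: [0.055, 1.544, 0.049]
contact_force: [1.7, 0.0, -1.5]
opening: 0.0602
```

```bash
python3 - <<'E'
from h import *
c=vision.read_camera("scene");W=pts(c)
for r in vision.cut_out(c,"balm_tin")[:4]:
        m=cv2.erode(r["mask"].astype(np.uint8),np.ones((3,3)))>0
        P=W[m];P=P[np.isfinite(P).all(1)]
        print(round(r["conf"],2),r["uv"],np.round(np.percentile(P[:,2],[5,25,50,75,95]),4),circ(P[:,:2]))
plan(500,230,200,130)
E
```

```text
0.8 [221.9, 209.4] [0.0077 0.0167 0.021  0.0222 0.0241] (array([ 551.8, -163.4]), 22.0)
0.77 [295.7, 201.3] [0.0146 0.024  0.0286 0.0301 0.0319] (array([452.6, -12.2]), 20.2)
0.75 [334.2, 261.9] [0.0089 0.0184 0.0208 0.0219 0.0234] (array([605.3, 159.1]), 23.1)
t 9.45 pos [441.6 -13.  154.1] jaw 89.7 q6 -1.78 open 59.5 F [ 0.44 -0.72 -0.74]
slide [-43.9 243.4  58.6] tilt [ 0.038 -0.001 -0.999] spin(rad) -0.704 (rows of 0.149)
```

Tin is on the marble and released. Next is the key.

>>> send_rows:
  motion:
    - {"hand":0.0,"slide":[-9,40,10],"spin":0}
    - {"hand":0.0,"slide":[-9,40,10],"spin":0}
    - {"hand":0.0,"slide":[-9,40,10],"spin":0}
    - {"hand":0.0,"slide":[-9,40,10],"spin":0}
    - {"hand":0.0,"slide":[-9,40,10],"spin":0}
    - {"hand":0.0,"slide":[0,42,8],"spin":0}
    - {"hand":0.0,"slide":[0,0,0],"spin":0}

```text
time: 10.15
tool_pos: [0.5012, 0.2362, 0.1989]
tool_rot: [-0.028, 1.535, -0.04]
contact_force: [-0.1, -0.7, -0.0]
opening: 0.0458
```

>>> send_rows:
  motion:
    - {"hand":0.0,"slide":[0,0,0],"spin":-0.14}
    - {"hand":0.0,"slide":[0,0,0],"spin":-0.14}
    - {"hand":0.0,"slide":[0,0,0],"spin":-0.14}
    - {"hand":0.0,"slide":[0,0,0],"spin":-0.14}
    - {"hand":0.0,"slide":[0,0,0],"spin":-0.1}
    - {"hand":0.0,"slide":[0,0,0],"spin":0}

```text
time: 10.75
tool_pos: [0.4982, 0.2353, 0.1914]
tool_rot: [-0.903, 1.545, -0.227]
contact_force: [0.5, 0.7, 0.4]
opening: 0.046
```

```bash
cat >> h.py <<'E'
def meas(cam,things,near=None,tag=None,lo=None):
    s=observe();c=vision.read_camera(cam);W=pts(c,s)
    if tag: save(c,tag+".png",s=1.4)
    out={}
    for t in things:
        for r in vision.cut_out(c,t)[:4]:
            m=cv2.erode(r["mask"].astype(np.uint8),np.ones((3,3)))>0
            P=W[m];P=P[np.isfinite(P).all(1)]
            if len(P)<20: continue
            if near is not None and np.hypot(*(np.median(P[:,:2],0)*1000-near))>90: continue
            print(cam,t,round(r["conf"],2),np.round(r["uv"]),"z",np.round(np.percentile(P[:,2],[5,50,95])*1000,1),rect(P[:,:2]),circ(P[:,:2]))
            out.setdefault(t,[]).append(P)
    return out
E
python3 - <<'E'
from h import *
o=meas("wrist",["lock_key","board"],(530,262),"w3")
plan(515,248,100,127)
for P in o.get("lock_key",[]):
    xy=P[:,:2]*1000; m=xy.mean(0);u,s,v=np.linalg.svd(xy-m,full_matrices=False);a=v[0]*np.sign(v[0,0]);t=(xy-m)@a;b=np.array([-a[1],a[0]]);w=(xy-m)@b
    print("axis",np.degrees(np.arctan2(a[1],a[0])),"extent",t.min(),t.max(),w.min(),w.max(),"mid",m+a*(t.min()+t.max())/2)
    for lo in np.arange(-40,40,8):
        k=(t>lo)&(t<=lo+8)
        if k.sum()>3: print(lo,np.round([w[k].min(),w[k].max()],1))
E
```

```text
wrist lock_key 0.6 [278. 214.] z [18.2 22.2 23.7] (array([529.1, 260.2]), array([73.9, 26.4]), 38.4) (array([530.6, 258. ]), 37.2)
t 10.9 pos [498.4 235.5 191.9] jaw 128.5 q6 -1.93 open 45.8 F [ 0.32 -0.37 -0.67]
slide [92.2  1.3 19.2] tilt [ 0.026 -0.006 -1.   ] spin(rad) 0.027 (rows of 0.149)
axis 37.057583853439006 extent -24.877131525911384 48.92422605815855 -12.923517167881919 13.749311839818136 mid [529.7991408  259.51890245]
-32 [-10.1   4. ]
-24 [-12.9  13.3]
-16 [-12.8  13.6]
-8 [-12.6  13.7]
0 [-12.5  13. ]
8 [-11.2  11.3]
16 [-6.   5.5]
24 [-2.7  2.9]
32 [-3.4  4. ]
```

View pics/w3.png

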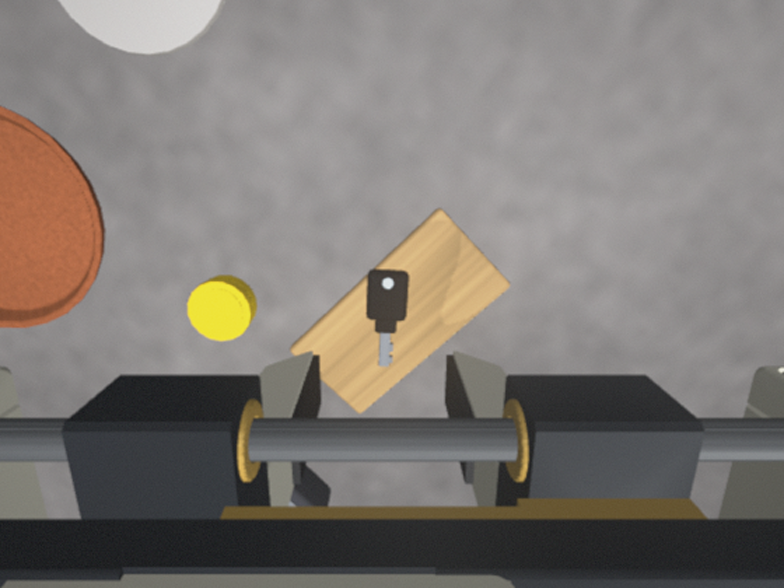

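Wrist view: the key's head is at (388,290), its measured axis is 37°, and its length and width match. The head's middle is (514.6,248).

>>> send_rows:
  motion:
    - {"hand":0.0,"slide":[20,1,15],"spin":0.015}
    - {"hand":0.0,"slide":[40,0,0],"spin":0}
    - {"hand":0.0,"slide":[40,0,-2],"spin":0}
    - {"hand":0.0,"slide":[35,0,-2],"spin":0}
    - {"hand":0.0,"slide":[0,0,0],"spin":0}

```text
time: 11.4
tool_pos: [0.5125, 0.2429, 0.0547]
tool_rot: [-0.758, 1.538, -0.112]
contact_force: [-0.2, -0.4, 1.0]
opening: 0.0461
```

```bash
python3 -c "
from h import *
plan(514.6,247.9,12,127.5)"
```

```text
t 11.4 pos [512.5 242.9  54.7] jaw 127.0 q6 -1.89 open 46.1 F [-0.22 -0.35  1.02]
slide [42.8  3.7  3.7] tilt [ 0.032 -0.004 -0.999] spin(rad) -0.009 (rows of 0.149)
```

>>> send_rows:
  motion:
    - {"hand":0.0,"slide":[14,4,2],"spin":-0.01}
    - {"hand":0.0,"slide":[12,0,0],"spin":0}
    - {"hand":0.0,"slide":[8,0,0],"spin":0}
    - {"hand":0.0,"slide":[0,0,0],"spin":0}

```text
time: 11.8
tool_pos: [0.5156, 0.2485, 0.0222]
tool_rot: [-0.697, 1.533, -0.043]
contact_force: [-1.0, -0.9, -0.7]
opening: 0.0459
```

```bash
python3 -c "
from h import *
plan(514.6,247.9,12,127.5)"
```

```text
t 11.8 pos [515.6 248.5  22.2] jaw 127.5 q6 -1.89 open 45.9 F [-1.   -0.92 -0.68]
slide [10.2  0.3 -1.5] tilt [ 0.038 -0.002 -0.999] spin(rad) -0.0 (rows of 0.149)
```

>>> send_rows:
  motion:
    - {"hand":0.0,"slide":[6,0,-2],"spin":0}
    - {"hand":0.0,"slide":[4,0,0],"spin":0}
    - {"hand":0.0,"slide":[0,0,0],"spin":0}
    - {"hand":-0.5,"slide":[0,0,0],"spin":0}
    - {"hand":-0.5,"slide":[0,0,0],"spin":0}
    - {"hand":-0.5,"slide":[0,0,0],"spin":0}
    - {"hand":-0.5,"slide":[0,0,0],"spin":0}
  grip_force: 15

```text
time: 12.5
tool_pos: [0.516, 0.2478, 0.014]
tool_rot: [-0.657, 1.528, -0.003]
contact_force: [-0.6, -0.5, 0.1]
opening: 0.0299
```

```bash
python3 -c "
from h import *
plan(514.6,247.9,12,127.5)"
```

```text
t 12.5 pos [516.  247.8  14. ] jaw 127.5 q6 -1.89 open 29.9 F [-0.63 -0.46  0.11]
slide [ 1.9  1.  -1.1] tilt [ 0.043 -0.    -0.999] spin(rad) -0.001 (rows of 0.149)
```

Key gripped, with the opening at 29.9 mm matching the 30 mm head. I'll lift and carry it.

>>> send_rows:
  motion:
    - {"hand":-0.5,"slide":[-10,0,0],"spin":0}
    - {"hand":-0.5,"slide":[-30,0,0],"spin":0}
    - {"hand":-0.5,"slide":[-40,0,0],"spin":0}
    - {"hand":-0.5,"slide":[-25,0,0],"spin":0}
    - {"hand":-0.5,"slide":[0,0,0],"spin":0}

```text
time: 13.0
tool_pos: [0.5109, 0.2476, 0.1243]
tool_rot: [-0.668, 1.529, -0.014]
contact_force: [-0.0, 0.2, -1.1]
opening: 0.0303
```

```bash
python3 -c "
from h import *
c=vision.read_camera('wrist');save(c,'w4.png',(130,180,430,400),2)
plan(637.4,-17,90,127.5)"
```

```text
t 13.05 pos [510.2 247.4 122.7] jaw 127.4 q6 -1.89 open 30.0 F [ 0.73 -0.    0.53]
slide [  38.  -286.3  -61. ] tilt [ 0.04  -0.001 -0.999] spin(rad) -0.001 (rows of 0.149)
```

View pics/w4.png

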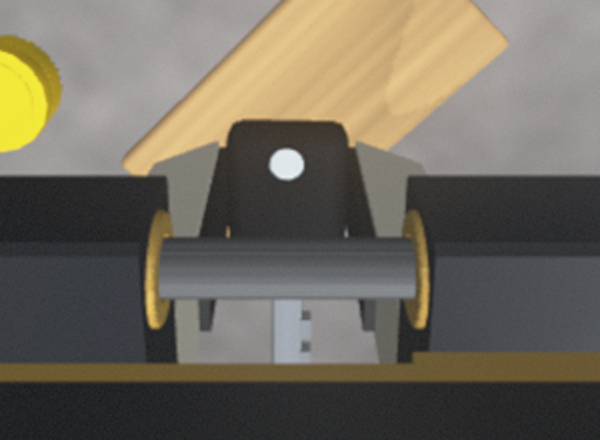

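Key is held straight (head at (288,180), blade straight below).

>>> send_rows:
  motion:
    - {"hand":-0.5,"slide":[0,-25,-5],"spin":0}
    - {"hand":-0.5,"slide":[0,-42,-9],"spin":0}
    - {"hand":-0.5,"slide":[0,-42,-9],"spin":0}
    - {"hand":-0.5,"slide":[0,-42,-9],"spin":0}
    - {"hand":-0.5,"slide":[0,-42,-9],"spin":0}
    - {"hand":-0.5,"slide":[0,-42,-9],"spin":0}
    - {"hand":-0.5,"slide":[0,-25,-7],"spin":0}
    - {"hand":-0.5,"slide":[0,0,0],"spin":0}

```text
time: 13.85
tool_pos: [0.6217, -0.0018, 0.1171]
tool_rot: [-0.695, 1.546, -0.037]
contact_force: [-0.0, 0.2, -0.8]
opening: 0.0297
```

```bash
python3 -c "
from h import *
plan(637.4,-17,10,127.5)"
```

```text
t 13.85 pos [621.7  -1.8 117.1] jaw 127.7 q6 -2.36 open 29.7 F [-0.05  0.2  -0.83]
slide [107.5 -19.9   1.1] tilt [ 0.025 -0.001 -1.   ] spin(rad) 0.003 (rows of 0.149)
```

>>> send_rows:
  motion:
    - {"hand":-0.5,"slide":[10,-20,0],"spin":0}
    - {"hand":-0.5,"slide":[30,0,0],"spin":0}
    - {"hand":-0.5,"slide":[30,0,0],"spin":0}
    - {"hand":-0.5,"slide":[15,0,0],"spin":0}
    - {"hand":-0.5,"slide":[5,0,0],"spin":0}
    - {"hand":-0.5,"slide":[0,0,0],"spin":0}

```text
time: 14.45
tool_pos: [0.6315, -0.0145, 0.0183]
tool_rot: [-0.493, 1.557, 0.164]
contact_force: [-0.3, -0.7, 0.5]
opening: 0.0296
```

```bash
python3 -c "
from h import *
plan(637.4,-17,10,127.5)"
```

```text
t 14.45 pos [631.5 -14.5  18.3] jaw 127.7 q6 -2.38 open 29.6 F [-0.3  -0.72  0.47]
slide [ 8.4 -5.5  3.1] tilt [ 0.014  0.002 -1.   ] spin(rad) 0.003 (rows of 0.149)
```

>>> send_rows:
  motion:
    - {"hand":-0.5,"slide":[0,-5.5,3],"spin":0}
    - {"hand":-0.5,"slide":[3,0,0],"spin":0}
    - {"hand":-0.5,"slide":[3,0,0],"spin":0}
    - {"hand":-0.5,"slide":[0,0,0],"spin":0}

```text
time: 14.85
tool_pos: [0.6391, -0.0163, 0.0146]
tool_rot: [-0.551, 1.553, 0.107]
contact_force: [-0.1, 0.1, -0.5]
opening: 0.0295
```

```bash
python3 -c "
from h import *
plan(637.4,-17,10,127.5)"
```

```text
t 14.85 pos [639.1 -16.3  14.6] jaw 127.7 q6 -2.38 open 29.5 F [-0.1   0.11 -0.52]
slide [ 4.5  0.5 -1.8] tilt [ 0.018  0.002 -1.   ] spin(rad) 0.004 (rows of 0.149)
```

>>> send_rows:
  motion:
    - {"hand":-0.5,"slide":[2,0,-1.5],"spin":0}
    - {"hand":-0.5,"slide":[2,0,0],"spin":0}
    - {"hand":-0.5,"slide":[1,0,0],"spin":0}
    - {"hand":-0.5,"slide":[0,0,0],"spin":0}

```text
time: 15.25
tool_pos: [0.6384, -0.0174, 0.0102]
tool_rot: [-0.573, 1.551, 0.086]
contact_force: [-0.1, -0.5, 0.1]
opening: 0.03
```

```bash
python3 -c "
from h import *
plan(637.4,-17,10,127.5)"
```

```text
t 15.25 pos [638.4 -17.4  10.2] jaw 127.7 q6 -2.38 open 30.0 F [-0.1  -0.47  0.07]
slide [ 0.2  1.  -0.5] tilt [ 0.02   0.002 -1.   ] spin(rad) 0.004 (rows of 0.149)
```

```bash
python3 - <<'E'
from h import *
o=meas("wrist",["lock_key"],(645,-10),"w5")
for P in o.get("lock_key",[]):
    q=P[P[:,2]>.012]; A=np.linalg.lstsq(np.c_[q[:,:2],np.ones(len(q))],q[:,2],rcond=None)[0];print(A[:2],np.median(q[:,2]))
E
```

```text
wrist lock_key 0.96 [275. 270.] z [14.1 18.9 20.1] (array([652.3,  -6.6]), array([72.3, 27.8]), 37.9) (array([652. ,  -7.3]), 36.9)
[-0.06111268 -0.02903482] 0.01890048053227797
```

>>> send_rows:
  motion:
    - {"hand":-0.5,"slide":[1,0,0],"spin":0}
    - {"hand":-0.2,"slide":[0,0,0],"spin":0}
    - {"hand":-0.05,"slide":[0,0,0],"spin":0}
    - {"hand":-0.05,"slide":[0,0,0],"spin":0}
    - {"hand":-0.05,"slide":[-20,0,0],"spin":0}
    - {"hand":-0.05,"slide":[-45,0,0],"spin":0}
    - {"hand":-0.05,"slide":[-45,0,0],"spin":0}
    - {"hand":-0.05,"slide":[-40,0,0],"spin":0}

```text
time: 16.15
tool_pos: [0.6316, -0.0172, 0.1562]
tool_rot: [0.153, 1.565, 0.812]
contact_force: [-0.0, -0.4, 0.1]
opening: 0.0435
```

```bash
python3 - <<'E'
from h import *
o=meas("wrist",["lock_key","dish"],(645,-10),"w6")
plan(500,-330,190,140)
E
```

```text
wrist dish 0.91 [285. 213.] z [ 5.7  7.  18.5] (array([648.8,  -7.3]), array([157. , 154.2]), 82.1) (array([651.7,  -6.5]), 80.2)
t 16.3 pos [633.6 -17.5 158. ] jaw 127.7 q6 -2.38 open 43.8 F [-0.24  0.82 -1.47]
slide [ -34.3 -165.6 -296.5] tilt [ 0.011  0.003 -1.   ] spin(rad) -0.214 (rows of 0.149)
```

View pics/w6.png

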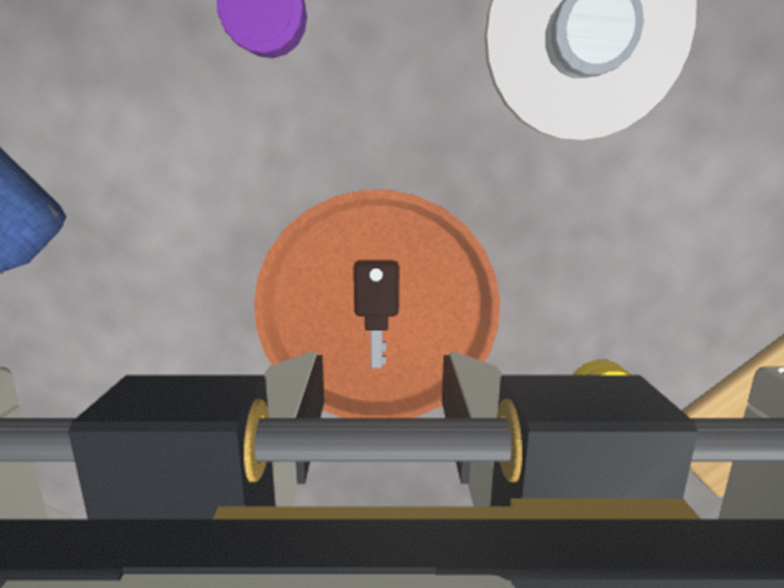

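Key is released in the middle of the dish, at (377,310) in this view. Now the shoehorn. The last joint's range means grasping with the half-turned jaw, so I'll translate first and then spin.

```bash
python3 - <<'E'
from h import *
plan(548,-288,200,140)
E
```

```text
t 16.3 pos [633.6 -17.5 158. ] jaw 127.7 q6 -2.38 open 43.8 F [-0.24  0.82 -1.47]
slide [ -43.7 -161.8 -232.8] tilt [ 0.011  0.003 -1.   ] spin(rad) -0.214 (rows of 0.149)
```

>>> send_rows:
  motion:
    - {"hand":-0.2,"slide":[-7,-27,-38],"spin":0}
    - {"hand":-0.2,"slide":[-7,-27,-38],"spin":0}
    - {"hand":-0.2,"slide":[-7,-27,-38],"spin":0}
    - {"hand":-0.2,"slide":[-7,-27,-38],"spin":0}
    - {"hand":-0.2,"slide":[-7,-27,-38],"spin":0}
    - {"hand":-0.2,"slide":[-7,-27,-38],"spin":0}
    - {"hand":-0.2,"slide":[0,0,0],"spin":0.14}
    - {"hand":-0.2,"slide":[0,0,0],"spin":0.14}

```text
time: 17.1
tool_pos: [0.5449, -0.2928, 0.1864]
tool_rot: [1.634, 1.558, 2.01]
contact_force: [-0.0, 0.0, -0.5]
opening: 0.0365
```

>>> send_rows:
  motion:
    - {"hand":-0.2,"slide":[0,0,0],"spin":0.145}
    - {"hand":-0.2,"slide":[0,0,0],"spin":0.145}
    - {"hand":-0.2,"slide":[0,0,0],"spin":0.145}
    - {"hand":-0.2,"slide":[0,0,0],"spin":0.145}
    - {"hand":-0.2,"slide":[0,0,0],"spin":0.145}
    - {"hand":-0.2,"slide":[0,0,0],"spin":0.145}
    - {"hand":-0.2,"slide":[0,0,0],"spin":0.145}
    - {"hand":-0.2,"slide":[0,0,0],"spin":0.145}

```text
time: 17.9
tool_pos: [0.539, -0.2913, 0.1708]
tool_rot: [-3.112, 1.535, 2.349]
contact_force: [-0.8, -0.6, 0.2]
opening: 0.0365
```

>>> send_rows:
  motion:
    - {"hand":-0.2,"slide":[0,0,0],"spin":0.145}
    - {"hand":-0.2,"slide":[0,0,0],"spin":0.145}
    - {"hand":-0.2,"slide":[0,0,0],"spin":0.145}
    - {"hand":-0.2,"slide":[0,0,0],"spin":0.145}
    - {"hand":-0.2,"slide":[0,0,0],"spin":0.145}
    - {"hand":-0.2,"slide":[0,0,0],"spin":0.145}
    - {"hand":-0.2,"slide":[0,0,0],"spin":0.145}
    - {"hand":-0.2,"slide":[0,0,0],"spin":0.145}

```text
time: 18.7
tool_pos: [0.5337, -0.2876, 0.1554]
tool_rot: [-1.843, 1.511, 2.418]
contact_force: [0.2, -0.2, 0.3]
opening: 0.0365
```

```bash
python3 - <<'E'
from h import *
plan(548,-288,200,140)
E
```

```text
t 18.7 pos [ 533.7 -287.6  155.4] jaw -25.8 q6 -0.18 open 36.5 F [ 0.24 -0.19  0.34]
slide [-45.2  10.5  -6.6] tilt [-0.045  0.04  -0.998] spin(rad) 0.248 (rows of 0.149)
```

>>> send_rows:
  motion:
    - {"hand":-0.2,"slide":[0,0,0],"spin":0.125}
    - {"hand":-0.2,"slide":[0,0,0],"spin":0.125}
    - {"hand":-0.2,"slide":[-30,12,-6],"spin":0}
    - {"hand":-0.2,"slide":[-25,0,0],"spin":0}
    - {"hand":-0.2,"slide":[0,0,0],"spin":0}

```text
time: 19.2
tool_pos: [0.5461, -0.2909, 0.2002]
tool_rot: [-1.553, 1.492, 2.443]
contact_force: [0.5, -0.2, 0.1]
opening: 0.0365
```

```bash
cat >> h.py <<'E'
def axis(P):
    xy=P[:,:2]*1000; m=xy.mean(0);u,s,v=np.linalg.svd(xy-m,full_matrices=False);a=v[0]*np.sign(v[0,0]);t=(xy-m)@a;b=np.array([-a[1],a[0]]);w=(xy-m)@b
    C=[]
    for lo in np.arange(t.min(),t.max()-7,8):
        k=(t>=lo)&(t<lo+8)
        if k.sum()>3: C.append((lo+4,w[k].min(),w[k].max())); print(np.round(C[-1],1),end=" ")
    C=np.array(C);mid=(C[:,1]+C[:,2])/2; p=np.polyfit(C[1:-1,0],mid[1:-1],1)
    print("\naxis pca",np.round(np.degrees(np.arctan2(a[1],a[0])),1),"corr",np.round(np.degrees(np.arctan(p[0])),1),"extent",t.min(),t.max(),"mid",np.round(m+a*(t.min()+t.max())/2+b*np.polyval(p,(t.min()+t.max())/2),1))
E
python3 - <<'E'
from h import *
o=meas("wrist",["shoehorn","cork_mat"],(533,-305),"w7")
plan(533,-305,100,140)
for P in o.get("shoehorn",[]): axis(P)
E
```

```text
wrist shoehorn 0.82 [288. 193.] z [11.9 14.2 19.8] (array([ 534. , -304.6]), array([106.4,  33. ]), 48.1) (array([ 534.9, -305.4]), 53.4)
wrist cork_mat 0.97 [296. 203.] z [5.7 7.  8.2] (array([ 532.1, -307.6]), array([127.3, 127.3]), 80.3) (array([ 532.2, -307.9]), 88.6)
t 19.35 pos [ 544.5 -289.8  196.9] jaw -41.1 q6 0.1 open 36.6 F [-0.11  0.95 -1.12]
slide [96.5  9.6 18.8] tilt [-0.066  0.054 -0.996] spin(rad) -0.019 (rows of 0.149)
[-57.2  -7.5   8.7] [-49.2  -8.7   9.8] [-41.2  -8.9   8.4] [-33.2  -9.1  10.1] [-25.2  -9.3  10. ] [-17.2  -9.4   9.7] [-9.2 -8.6  9.4] [-1.2 -9.8 10.2] [  6.8 -12.   11.9] [ 14.8 -14.2  14.8] [ 22.8 -16.4  16.6] [ 30.8 -16.5  16.5] [ 38.8 -14.6  14.1] 
axis pca 51.4 corr -0.2 extent -61.20040717393829 45.49357159028748 mid [ 535.4 -305.8]
```

View pics/w7.png

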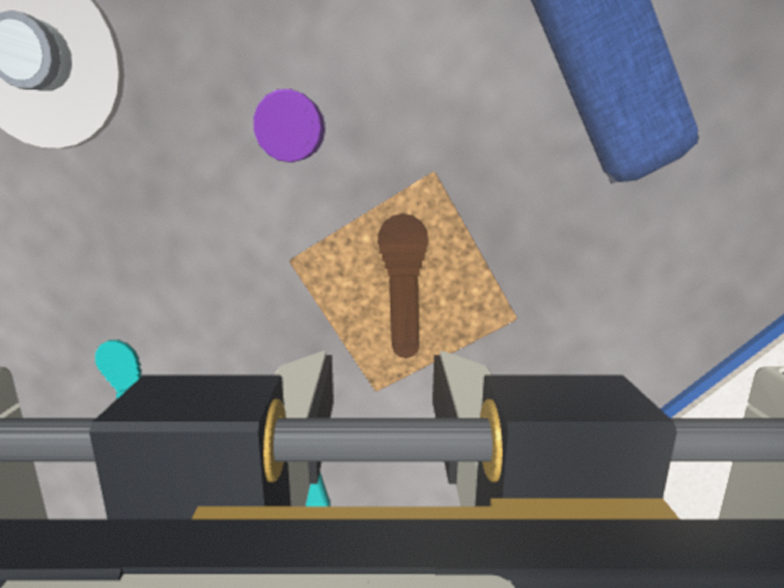

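Wrist view: dark shoehorn at (403,285) with its scoop upward. Measured 107x33 mm at 51°, mid (535,-305). The tool has picked up a 5° tilt, so I'll see how it changes on the way down.

>>> send_rows:
  motion:
    - {"hand":-0.2,"slide":[30,9,18],"spin":-0.02}
    - {"hand":-0.2,"slide":[40,0,0],"spin":0}
    - {"hand":-0.2,"slide":[40,0,0],"spin":0}
    - {"hand":-0.2,"slide":[25,0,0],"spin":0}
    - {"hand":-0.2,"slide":[0,0,0],"spin":0}

```text
time: 19.85
tool_pos: [0.5263, -0.2997, 0.0508]
tool_rot: [-1.564, 1.477, 2.453]
contact_force: [-0.1, -0.7, -0.2]
opening: 0.0368
```

```bash
python3 -c "
from h import *
plan(533,-305,10,141)"
```

```text
t 19.85 pos [ 526.3 -299.7   50.8] jaw -39.8 q6 0.05 open 36.8 F [-0.12 -0.67 -0.23]
slide [39.8 12.4 -0.3] tilt [-0.072  0.06  -0.996] spin(rad) -0.015 (rows of 0.149)
```

>>> send_rows:
  motion:
    - {"hand":-0.2,"slide":[0,0,0],"spin":0}
    - {"hand":-0.2,"slide":[0,0,0],"spin":0}
    - {"hand":-0.2,"slide":[0,0,0],"spin":0}
    - {"hand":-0.2,"slide":[0,0,0],"spin":0}

```text
time: 20.25
tool_pos: [0.5271, -0.3003, 0.0531]
tool_rot: [-1.566, 1.48, 2.451]
contact_force: [1.0, -0.4, 0.7]
opening: 0.0363
```

```bash
python3 -c "
from h import *
plan(533,-305,10,141)"
```

```text
t 20.25 pos [ 527.1 -300.3   53.1] jaw -39.8 q6 0.05 open 36.3 F [ 1.01 -0.4   0.67]
slide [42.2 11.4 -0.2] tilt [-0.07   0.058 -0.996] spin(rad) -0.015 (rows of 0.149)
```

Holding low lets the tilt recover slowly. There is plenty of time, so I'll align at about 24 mm and test the rate.

>>> send_rows:
  motion:
    - {"hand":-0.2,"slide":[15,11,0],"spin":-0.015}
    - {"hand":-0.2,"slide":[12,0,0],"spin":0}
    - {"hand":-0.2,"slide":[3,0,0],"spin":0}
    - {"hand":-0.2,"slide":[0,0,0],"spin":0}

```text
time: 20.65
tool_pos: [0.5352, -0.3067, 0.0249]
tool_rot: [-1.584, 1.486, 2.448]
contact_force: [-0.2, -0.5, -0.2]
opening: 0.0366
```

```bash
python3 -c "
from h import *
plan(533,-305,10,141)"
```

```text
t 20.65 pos [ 535.2 -306.7   24.9] jaw -39.0 q6 0.03 open 36.6 F [-0.2  -0.47 -0.19]
slide [15.1 -1.5  0.1] tilt [-0.065  0.054 -0.996] spin(rad) 0.001 (rows of 0.149)
```

>>> send_rows:
  motion:
    - {"hand":-0.2,"slide":[0,0,0],"spin":0}
    - {"hand":-0.2,"slide":[0,0,0],"spin":0}
    - {"hand":-0.2,"slide":[0,0,0],"spin":0}
    - {"hand":-0.2,"slide":[0,0,0],"spin":0}
    - {"hand":-0.2,"slide":[0,0,0],"spin":0}
    - {"hand":-0.2,"slide":[0,0,0],"spin":0}
    - {"hand":-0.2,"slide":[0,0,0],"spin":0}
    - {"hand":-0.2,"slide":[0,0,0],"spin":0}

```text
time: 21.45
tool_pos: [0.5356, -0.3067, 0.027]
tool_rot: [-1.585, 1.489, 2.447]
contact_force: [-0.0, 0.1, -0.0]
opening: 0.0368
```

```bash
python3 -c "
from h import *
plan(533,-305,10,141)"
```

```text
t 21.45 pos [ 535.6 -306.7   27. ] jaw -39.0 q6 0.03 open 36.8 F [-0.03  0.07 -0.03]
slide [17.1 -1.7  0.3] tilt [-0.063  0.052 -0.997] spin(rad) 0.0 (rows of 0.149)
```

>>> send_rows:
  motion:
    - {"hand":-0.2,"slide":[-45,0,0],"spin":0}
    - {"hand":-0.2,"slide":[12,0,0],"spin":0}
    - {"hand":-0.2,"slide":[12,0,0],"spin":0}
    - {"hand":-0.2,"slide":[12,0,0],"spin":0}
    - {"hand":-0.2,"slide":[-45,0,0],"spin":0}
    - {"hand":-0.2,"slide":[12,0,0],"spin":0}
    - {"hand":-0.2,"slide":[12,0,0],"spin":0}
    - {"hand":-0.2,"slide":[12,0,0],"spin":0}

```text
time: 22.25
tool_pos: [0.5362, -0.3073, 0.0399]
tool_rot: [-1.585, 1.487, 2.447]
contact_force: [-0.4, 0.3, -0.0]
opening: 0.0365
```

```bash
python3 -c "
from h import *
plan(533,-305,10,141)"
```

```text
t 22.25 pos [ 536.2 -307.3   39.9] jaw -39.0 q6 0.03 open 36.5 F [-0.4   0.34 -0.01]
slide [30.1 -1.5  0.2] tilt [-0.065  0.054 -0.996] spin(rad) 0.0 (rows of 0.149)
```

Cycling gains nothing, and a 4.8° tilt is tolerable: the pads will square the handle up to themselves. I'll grasp now.

>>> send_rows:
  motion:
    - {"hand":-0.2,"slide":[10,-1.5,0],"spin":0}
    - {"hand":-0.2,"slide":[10,0,0],"spin":0}
    - {"hand":-0.2,"slide":[6,0,0],"spin":0}
    - {"hand":-0.2,"slide":[4,0,0],"spin":0}
    - {"hand":-0.2,"slide":[0,0,0],"spin":0}

```text
time: 22.75
tool_pos: [0.5317, -0.3036, 0.0088]
tool_rot: [-1.58, 1.483, 2.452]
contact_force: [0.0, 0.4, 0.3]
opening: 0.0365
```

```bash
python3 -c "
from h import *
plan(534.3,-306.5,9.5,141)"
```

```text
t 22.75 pos [ 531.7 -303.6    8.8] jaw -39.0 q6 0.03 open 36.5 F [0.04 0.39 0.3 ]
slide [-1.   3.7  0.6] tilt [-0.067  0.056 -0.996] spin(rad) 0.001 (rows of 0.149)
```

>>> send_rows:
  motion:
    - {"hand":-0.2,"slide":[-0.5,3.5,0.5],"spin":0}
    - {"hand":-0.4,"slide":[0,0,0],"spin":0}
    - {"hand":-0.65,"slide":[0,0,0],"spin":0}
    - {"hand":-0.65,"slide":[0,0,0],"spin":0}
    - {"hand":-0.65,"slide":[0,0,0],"spin":0}
  grip_force: 15

```text
time: 23.25
tool_pos: [0.5346, -0.3067, 0.0087]
tool_rot: [-1.581, 1.484, 2.452]
contact_force: [-0.6, 0.8, 3.6]
opening: 0.0221
```

```bash
python3 -c "
from h import *
plan(534.3,-306.5,9.5,141)"
```

```text
t 23.25 pos [ 534.6 -306.7    8.7] jaw -39.0 q6 0.03 open 22.1 F [-0.6   0.83  3.59]
slide [-0.8 -0.5  0. ] tilt [-0.067  0.055 -0.996] spin(rad) 0.0 (rows of 0.149)
```

>>> send_rows:
  motion:
    - {"hand":-0.65,"slide":[-10,0,0],"spin":0}
    - {"hand":-0.65,"slide":[-25,0,0],"spin":0}
    - {"hand":-0.65,"slide":[-35,0,0],"spin":0}
    - {"hand":-0.65,"slide":[-25,0,0],"spin":0}
    - {"hand":-0.65,"slide":[0,0,0],"spin":0}

```text
time: 23.75
tool_pos: [0.5403, -0.3115, 0.106]
tool_rot: [-1.579, 1.48, 2.453]
contact_force: [0.1, -0.1, -0.2]
opening: 0.0219
```

```bash
python3 -c "
from h import *
c=vision.read_camera('wrist');save(c,'w8.png',(130,180,430,400),2)
plan(528,268,100,82.8)"
```

```text
t 23.8 pos [ 539.5 -310.9  104.2] jaw -39.0 q6 0.03 open 22.1 F [-0.18  0.45  0.01]
slide [  39.4 -371.  -442.8] tilt [-0.072  0.059 -0.996] spin(rad) 1.016 (rows of 0.149)
```

View pics/w8.png

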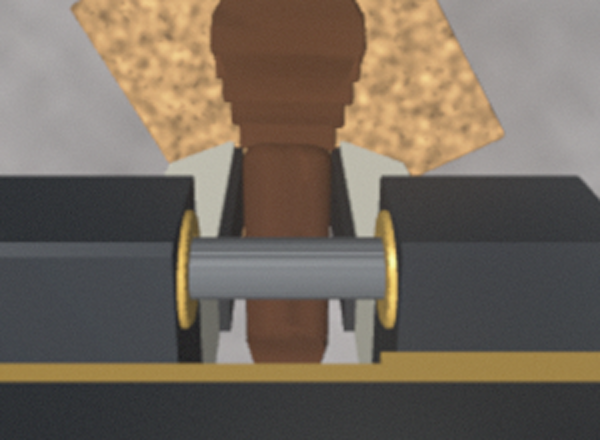

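Shoehorn is held straight, so I'll carry it to the board.

>>> send_rows:
  motion:
    - {"hand":-0.65,"slide":[2,-16,-19],"spin":0}
    - {"hand":-0.65,"slide":[3,-29,-34],"spin":0}
    - {"hand":-0.65,"slide":[3,-31,-37],"spin":0}
    - {"hand":-0.65,"slide":[3,-31,-37],"spin":0}
    - {"hand":-0.65,"slide":[3,-31,-37],"spin":0}
    - {"hand":-0.65,"slide":[3,-31,-37],"spin":0}
    - {"hand":-0.65,"slide":[3,-31,-37],"spin":0}
    - {"hand":-0.65,"slide":[3,-31,-37],"spin":0}

```text
time: 24.6
tool_pos: [0.5257, 0.0551, 0.092]
tool_rot: [-1.507, 1.463, 2.513]
contact_force: [0.4, 0.5, -0.1]
opening: 0.0217
```

```bash
python3 -c "
from h import *
plan(528,268,80,82.8)"
```

```text
t 24.6 pos [525.7  55.1  92. ] jaw -39.7 q6 0.58 open 21.7 F [ 0.4   0.52 -0.09]
slide [  25.2 -132.2 -165.4] tilt [-0.087  0.064 -0.994] spin(rad) 1.003 (rows of 0.149)
```

>>> send_rows:
  motion:
    - {"hand":-0.65,"slide":[3,-30,-37],"spin":0}
    - {"hand":-0.65,"slide":[3,-30,-37],"spin":0}
    - {"hand":-0.65,"slide":[3,-30,-37],"spin":0}
    - {"hand":-0.65,"slide":[3,-22,-28],"spin":0}
    - {"hand":-0.65,"slide":[2,-10,-13],"spin":0}
    - {"hand":-0.65,"slide":[0,0,0],"spin":0.12}
    - {"hand":-0.65,"slide":[0,0,0],"spin":0.145}
    - {"hand":-0.65,"slide":[0,0,0],"spin":0.145}

```text
time: 25.4
tool_pos: [0.5161, 0.2652, 0.077]
tool_rot: [-0.957, 1.446, 2.649]
contact_force: [0.9, 0.5, -0.8]
opening: 0.022
```

>>> send_rows:
  motion:
    - {"hand":-0.65,"slide":[0,0,0],"spin":0.145}
    - {"hand":-0.65,"slide":[0,0,0],"spin":0.145}
    - {"hand":-0.65,"slide":[0,0,0],"spin":0.145}
    - {"hand":-0.65,"slide":[0,0,0],"spin":0.12}
    - {"hand":-0.65,"slide":[0,0,0],"spin":0}

```text
time: 25.9
tool_pos: [0.5102, 0.2639, 0.0685]
tool_rot: [-0.295, 1.435, 2.733]
contact_force: [-0.3, 0.3, -0.4]
opening: 0.0223
```

```bash
python3 - <<'E'
from h import *
plan(528,268,40,82.8)
o=meas("wrist",["shoehorn","board"],(528,268),"w9")
for P in o.get("shoehorn",[]): axis(P)
E
```

```text
t 25.9 pos [510.2 263.9  68.5] jaw -96.7 q6 1.93 open 22.3 F [-0.34  0.3  -0.44]
slide [ 26.3  -5.  -20.8] tilt [-0.124  0.054 -0.991] spin(rad) 0.009 (rows of 0.149)
wrist shoehorn 0.87 [275. 226.] z [65.8 69.7 83.9] (array([514.5, 258.9]), array([ 35.6, 103.2]), 89.4) (array([514.6, 262.4]), 51.7)
wrist board 0.57 [261. 129.] z [ 9.7 10.8 11.9] (array([542.8, 265.7]), array([ 78.3, 129.6]), 82.9) (array([542.5, 266.3]), 74.6)
[-61.3  -9.7   9.9] [-53.3 -10.6  10.4] [-45.3 -10.6   9.7] [-29.3 -10.1  10.5] [-21.3 -10.1  10.4] [-13.3 -10.   10.9] [ -5.3 -12.2  13. ] [  2.7 -14.9  15.3] [ 10.7 -16.7  16.5] [ 18.7 -17.9  17.8] [ 26.7 -17.3  17.7] [ 34.7 -13.7  13.7] 
axis pca -6.4 corr 0.2 extent -65.30504531663951 37.92743360295851 mid [514.7 262.4]
```

View pics/w9.png

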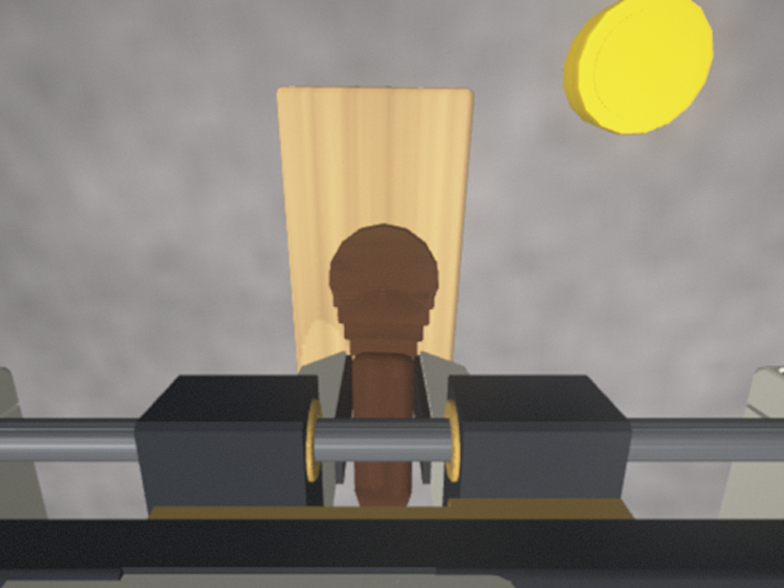

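Shoehorn is aligned with the board (axis -6.4° against -7.1°), but the tool tilt has grown to 7.7° with the scoop end low. I'll touch down, soften the grip, and lower further so it pivots flat instead of falling.

>>> send_rows:
  motion:
    - {"hand":-0.65,"slide":[10,-5,-12],"spin":0}
    - {"hand":-0.65,"slide":[12,0,-6],"spin":0}
    - {"hand":-0.65,"slide":[10,0,-4],"spin":0}
    - {"hand":-0.65,"slide":[0,0,0],"spin":0}

```text
time: 26.45
tool_pos: [0.529, 0.2682, 0.0325]
tool_rot: [-0.307, 1.435, 2.732]
contact_force: [0.3, 0.0, -0.1]
opening: 0.0223
```

```bash
python3 - <<'E'
from h import *
plan(526,268,20,82.8)
E
```

```text
t 26.45 pos [529.  268.2  32.5] jaw -96.0 q6 1.91 open 22.3 F [ 0.3   0.03 -0.1 ]
slide [12.7  1.1  1.3] tilt [-0.124  0.054 -0.991] spin(rad) 0.021 (rows of 0.149)
```

>>> send_rows:
  motion:
    - {"hand":-0.65,"slide":[6,1,1],"spin":0.02}
    - {"hand":-0.65,"slide":[4,0,0],"spin":0}
    - {"hand":-0.65,"slide":[0,0,0],"spin":0}

```text
time: 26.75
tool_pos: [0.5257, 0.2675, 0.0216]
tool_rot: [-0.28, 1.434, 2.738]
contact_force: [-0.3, -0.8, -0.5]
opening: 0.0222
```

```bash
python3 - <<'E'
from h import *
plan(526,268,20,82.8)
o=meas("wrist",["shoehorn"],(528,268),"w10")
for P in o.get("shoehorn",[]): axis(P)
E
```

```text
t 26.75 pos [525.7 267.5  21.6] jaw -97.2 q6 1.93 open 22.2 F [-0.32 -0.78 -0.47]
slide [ 1.6 -0.4 -0.5] tilt [-0.125  0.053 -0.991] spin(rad) -0.0 (rows of 0.149)
wrist shoehorn 0.83 [274. 224.] z [18.8 22.7 37.1] (array([530.3, 266.2]), array([ 35.7, 103.7]), 82.4) (array([530.3, 266.5]), 51.9)
[-61.4 -10.3   9.9] [-53.4 -10.2  10.3] [-45.4 -10.1   9.7] [-29.4 -10.3  10.5] [-21.4 -10.2  10.4] [-13.4 -10.    9.7] [ -5.4 -11.3  11.9] [  2.6 -14.5  15.2] [ 10.6 -16.7  17.1] [ 18.6 -17.9  17.8] [ 26.6 -17.3  17.8] [ 34.6 -13.8  14.2] 
axis pca -7.0 corr 0.2 extent -65.38390459569122 38.26939250244616 mid [530.3 266. ]
```

>>> send_rows:
  motion:
    - {"hand":-0.6,"slide":[2,0,0],"spin":0}
    - {"hand":-0.6,"slide":[2,0,0],"spin":0}
    - {"hand":-0.6,"slide":[2,0,0],"spin":0}
    - {"hand":-0.6,"slide":[2,0,0],"spin":0}
  grip_force: 3

```text
time: 27.25
tool_pos: [0.5258, 0.2685, 0.0151]
tool_rot: [-0.298, 1.437, 2.721]
contact_force: [-0.2, 0.2, -1.1]
opening: 0.0216
```

```bash
python3 - <<'E'
from h import *
plan(526,268,13,82.8)
o=meas("wrist",["shoehorn"],(528,268),"w11")
for P in o.get("shoehorn",[]): axis(P)
E
```

```text
t 27.25 pos [525.8 268.5  15.1] jaw -97.2 q6 1.93 open 21.6 F [-0.24  0.15 -1.1 ]
slide [ 2.   0.5 -0.5] tilt [-0.122  0.054 -0.991] spin(rad) 0.0 (rows of 0.149)
wrist shoehorn 0.57 [273. 226.] z [16.5 18.2 26.8] (array([529. , 270.3]), array([ 35.8, 108.6]), 77.1) (array([528.3, 267. ]), 54.6)
[-67.5  -9.9   8.5] [-59.5  -9.9   9.6] [-51.5  -9.7  10. ] [-27.5 -10.1  10. ] [-19.5 -10.1  10.4] [-11.5 -10.3  10.6] [ -3.5 -13.   13.3] [  4.5 -15.2  15.6] [ 12.5 -17.6  17.4] [ 20.5 -18.   17.8] [ 28.5 -17.3  17. ] 
axis pca -7.1 corr 0.0 extent -71.543582406208 37.60515610501411 mid [528.3 267.1]
```

It is pivoting flat, with its mid at (528.3,267). I'll lower slightly more and release.

>>> send_rows:
  motion:
    - {"hand":-0.6,"slide":[1.5,0,0],"spin":0}
    - {"hand":-0.6,"slide":[1.5,0,0],"spin":0}
    - {"hand":-0.45,"slide":[0,0,0],"spin":0}
    - {"hand":-0.3,"slide":[0,0,0],"spin":0}
    - {"hand":-0.3,"slide":[0,0,0],"spin":0}
    - {"hand":-0.2,"slide":[-15,0,0],"spin":0}
    - {"hand":-0.2,"slide":[-35,0,0],"spin":0}
    - {"hand":-0.2,"slide":[-30,0,0],"spin":0}

```text
time: 28.15
tool_pos: [0.5321, 0.2635, 0.0886]
tool_rot: [-0.247, 1.429, 2.771]
contact_force: [-0.6, 0.1, -0.1]
opening: 0.0368
```

```bash
python3 - <<'E'
from h import *
plan(442,-12,100,82.8)
for k in("wrist","scene"):
    o=meas(k,["shoehorn","board"],(528,268),"w12"+k)
    for P in o.get("shoehorn",[]): axis(P)
E
```

```text
t 28.15 pos [532.1 263.5  88.6] jaw -97.2 q6 1.94 open 36.8 F [-0.55  0.09 -0.14]
slide [-13.5 284.   57.3] tilt [-0.132  0.051 -0.99 ] spin(rad) 0.0 (rows of 0.149)
wrist shoehorn 0.86 [271. 193.] z [16.  17.7 23.5] (array([527.8, 263.7]), array([ 35.3, 108.4]), 88.2) (array([527.8, 267.1]), 54.4)
wrist board 0.95 [296. 186.] z [ 9.7 10.9 11.9] (array([529.7, 267.2]), array([ 77.9, 156.7]), 82.9) (array([531.4, 267. ]), 84.2)
[-60.9  -9.    8.5] [-52.9  -9.7  10. ] [-44.9  -9.6   9.9] [-36.9  -9.5   9.7] [-28.9 -10.1   9.6] [-20.9 -10.   10.3] [-12.9  -9.9  10. ] [ -4.9 -10.3   9.9] [  3.1 -13.   12.8] [ 11.1 -14.9  15.4] [ 19.1 -16.7  17.1] [ 27.1 -17.9  17.6] [ 35.1 -17.   16.9] 
axis pca -7.2 corr -0.1 extent -64.94861776288032 43.85376928222736 mid [527.8 267.3]
scene shoehorn 0.68 [392. 258.] z [13.1 17.1 22.6] (array([527.7, 267. ]), array([ 29.6, 107.7]), 81.7) (array([527.8, 267.7]), 54.2)
scene board 0.71 [392. 265.] z [ 6.6  8.9 11.3] (array([530.8, 267. ]), array([ 75.1, 158.7]), 82.8) (array([529.8, 266.7]), 84.1)
[-58.2  -7.1   2.7] [-50.2  -8.2   8. ] [-42.2  -8.8   9. ] [-34.2  -8.3   8.7] [-26.2  -9.7   9.2] [-18.2  -7.4   7.7] [-10.2  -7.8   9.6] [-2.2 -9.8  8.9] [  5.8 -12.   10.8] [ 13.8 -14.2  13. ] [ 21.8 -15.5  14.1] [ 29.8 -15.2  14.2] [ 37.8 -11.7  13.7] 
axis pca -8.5 corr -0.6 extent -62.18641626613157 45.43306542059938 mid [527.8 267.6]
```

View pics/w12wrist.png

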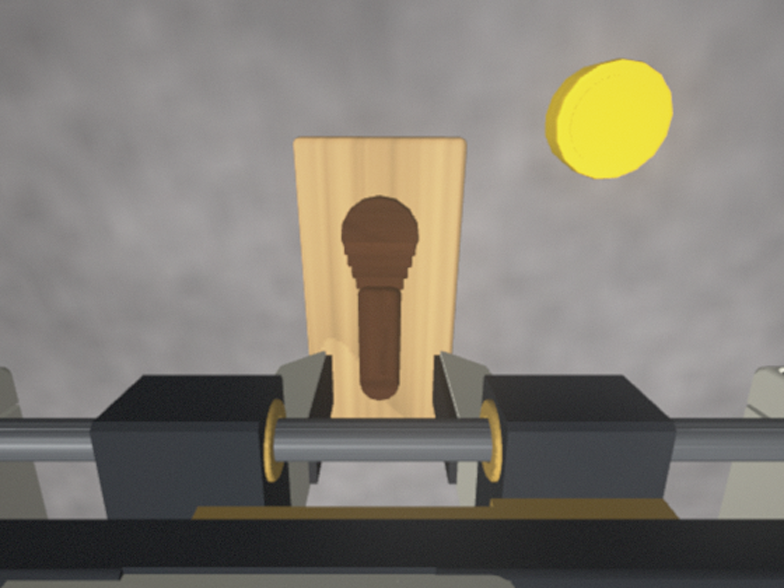

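The shoehorn is flat and centred on the board. Now back to the tin on the marble.

>>> send_rows:
  motion:
    - {"hand":0.4,"slide":[-2,40,8],"spin":0}
    - {"hand":0.4,"slide":[-2,45,9],"spin":0}
    - {"hand":0.4,"slide":[-2,45,9],"spin":0}
    - {"hand":0.4,"slide":[-2,45,9],"spin":0}
    - {"hand":0.4,"slide":[-2,45,9],"spin":0}
    - {"hand":0.4,"slide":[-2,45,9],"spin":0}
    - {"hand":0.4,"slide":[0,20,4],"spin":0}
    - {"hand":0.4,"slide":[0,0,0],"spin":0}

```text
time: 29.25
tool_pos: [0.4316, -0.0204, 0.0878]
tool_rot: [-0.212, 1.411, 2.812]
contact_force: [-0.2, 0.4, -0.1]
opening: 0.0642
```

```bash
python3 - <<'E'
from h import *
o=meas("wrist",["balm_tin","marble_disc"],(443,-12),"w13")
plan(445,-13,14,82.8)
E
```

```text
wrist balm_tin 0.96 [262. 195.] z [24.5 31.1 32.2] (array([446.7, -12.2]), array([45.8, 51.2]), 40.4) (array([441.6, -14.1]), 29.7)
wrist marble_disc 0.75 [269. 154.] z [7.9 8.9 9.9] (array([442.8, -12.9]), array([116.4, 117.3]), 33.9) (array([443.2, -12.8]), 59.4)
t 29.4 pos [432.9 -17.9  88.1] jaw -96.7 q6 1.44 open 64.5 F [0.55 0.62 0.58]
slide [ 71.6  -3.8 -22.8] tilt [-0.149  0.051 -0.987] spin(rad) 0.008 (rows of 0.149)
```

View pics/w13.png

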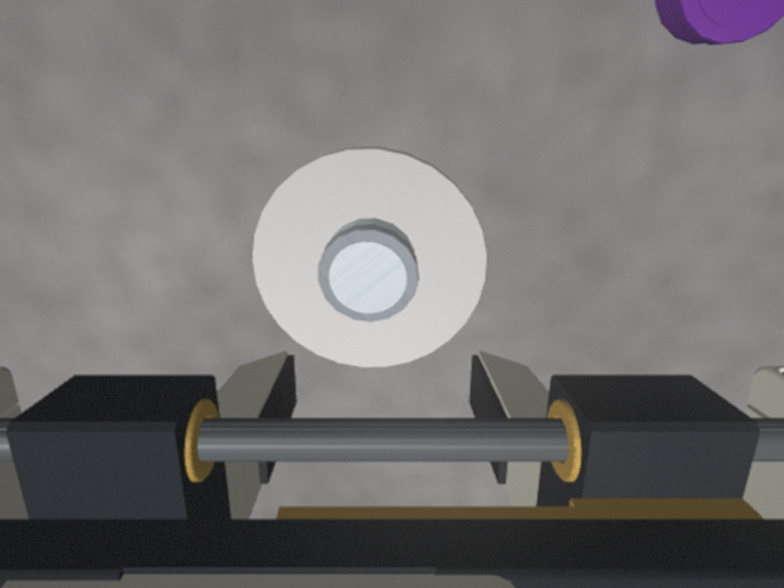

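Chrome tin at (368,275) is centred on the marble at about (445.5,-12.5). I'll grasp it again.

>>> send_rows:
  motion:
    - {"hand":0.4,"slide":[15,-4,-20],"spin":0}
    - {"hand":0.4,"slide":[15,0,0],"spin":0}
    - {"hand":0.4,"slide":[12,0,-3],"spin":0}
    - {"hand":0.4,"slide":[0,0,0],"spin":0}

```text
time: 29.8
tool_pos: [0.452, -0.0087, 0.0411]
tool_rot: [-0.224, 1.413, 2.81]
contact_force: [-0.1, 0.1, -0.5]
opening: 0.0642
```

```bash
python3 - <<'E'
from h import *
plan(444,-12.5,12,82.8)
E
```

```text
t 29.8 pos [452.   -8.7  41.1] jaw -96.3 q6 1.46 open 64.2 F [-0.13  0.11 -0.51]
slide [29.7  5.6  3. ] tilt [-0.149  0.051 -0.988] spin(rad) 0.015 (rows of 0.149)
```

>>> send_rows:
  motion:
    - {"hand":0.4,"slide":[6,5.5,3],"spin":0.015}
    - {"hand":0.4,"slide":[10,0,0],"spin":0}
    - {"hand":0.4,"slide":[6,0,0],"spin":0}
    - {"hand":0.4,"slide":[0,0,0],"spin":0}

```text
time: 30.2
tool_pos: [0.445, -0.011, 0.0185]
tool_rot: [-0.209, 1.413, 2.812]
contact_force: [-0.2, -0.3, 1.0]
opening: 0.0643
```

```bash
python3 - <<'E'
from h import *
plan(444,-12.5,12,82.8)
E
```

```text
t 30.2 pos [445.  -11.   18.5] jaw -97.0 q6 1.46 open 64.3 F [-0.18 -0.3   1.01]
slide [ 6.5  1.8 -0.2] tilt [-0.148  0.051 -0.988] spin(rad) 0.003 (rows of 0.149)
```

>>> send_rows:
  motion:
    - {"hand":0.4,"slide":[4,1.5,0],"spin":0}
    - {"hand":0.4,"slide":[2,0,0],"spin":0}
    - {"hand":0.1,"slide":[0,0,0],"spin":0}
    - {"hand":-0.2,"slide":[0,0,0],"spin":0}
    - {"hand":-0.2,"slide":[0,0,0],"spin":0}
    - {"hand":-0.2,"slide":[0,0,0],"spin":0}
  grip_force: 12

```text
time: 30.8
tool_pos: [0.4445, -0.0127, 0.0128]
tool_rot: [-0.211, 1.415, 2.81]
contact_force: [0.4, 0.2, 0.2]
opening: 0.0471
```

```bash
python3 - <<'E'
from h import *
plan(444,-12.5,12,82.8)
o=meas("wrist",["balm_tin"],(443,-12),"w14")
E
```

```text
t 30.8 pos [444.5 -12.7  12.8] jaw -97.1 q6 1.46 open 47.1 F [0.35 0.24 0.17]
slide [ 0.9 -0.1  0.4] tilt [-0.147  0.051 -0.988] spin(rad) 0.002 (rows of 0.149)
wrist balm_tin 0.82 [274. 266.] z [15.6 31.1 32.3] (array([456.4, -14.8]), array([45.8, 30.7]), 83.8) (array([449.1, -14.1]), 23.2)
```

View pics/w14.png

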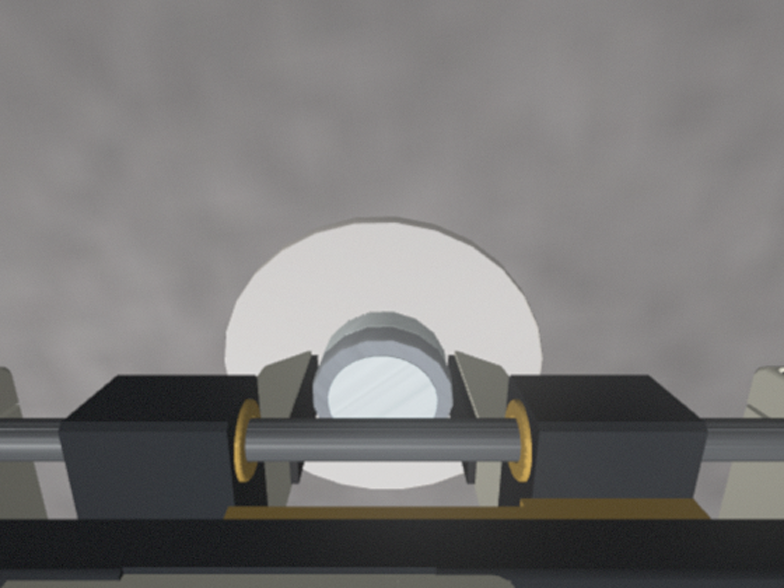

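>>> send_rows:
  motion:
    - {"hand":-0.2,"slide":[-10,0,0],"spin":0}
    - {"hand":-0.2,"slide":[-25,0,0],"spin":0}
    - {"hand":-0.2,"slide":[-30,0,0],"spin":0}
    - {"hand":-0.2,"slide":[0,0,0],"spin":0}

```text
time: 31.3
tool_pos: [0.4543, -0.016, 0.0805]
tool_rot: [-0.209, 1.414, 2.811]
contact_force: [1.0, -0.6, -0.6]
opening: 0.0468
```

```bash
python3 - <<'E'
from h import *
plan(530.5,-307,80,82.8)
E
```

```text
t 31.3 pos [454.3 -16.   80.5] jaw -97.1 q6 1.46 open 46.8 F [ 0.96 -0.55 -0.56]
slide [ -25.6  279.2 -108.9] tilt [-0.148  0.051 -0.988] spin(rad) 0.002 (rows of 0.149)
```

>>> send_rows:
  motion:
    - {"hand":-0.2,"slide":[-2,22,-9],"spin":0}
    - {"hand":-0.2,"slide":[-4,40,-16],"spin":0}
    - {"hand":-0.2,"slide":[-4,44,-17],"spin":0}
    - {"hand":-0.2,"slide":[-4,44,-17],"spin":0}
    - {"hand":-0.2,"slide":[-4,44,-17],"spin":0}
    - {"hand":-0.2,"slide":[-4,44,-17],"spin":0}
    - {"hand":-0.2,"slide":[-2,26,-10],"spin":0}
    - {"hand":-0.2,"slide":[0,0,0],"spin":0}

```text
time: 32.1
tool_pos: [0.5277, -0.3003, 0.0803]
tool_rot: [-0.211, 1.414, 2.814]
contact_force: [-0.5, -0.1, -0.8]
opening: 0.0468
```

```bash
python3 - <<'E'
from h import *
plan(530.5,-307,30,82.8)
E
```

```text
t 32.1 pos [ 527.7 -300.3   80.3] jaw -96.9 q6 1.09 open 46.8 F [-0.46 -0.09 -0.78]
slide [ 48.9   8.  -11.2] tilt [-0.148  0.05  -0.988] spin(rad) 0.006 (rows of 0.149)
```

>>> send_rows:
  motion:
    - {"hand":-0.2,"slide":[15,8,-11],"spin":0}
    - {"hand":-0.2,"slide":[25,0,0],"spin":0}
    - {"hand":-0.2,"slide":[12,0,0],"spin":0}
    - {"hand":-0.2,"slide":[4,0,0],"spin":0}
    - {"hand":-0.2,"slide":[0,0,0],"spin":0}

```text
time: 32.6
tool_pos: [0.5281, -0.3044, 0.0209]
tool_rot: [-0.222, 1.411, 2.802]
contact_force: [-0.5, 0.3, -0.0]
opening: 0.0473
```

```bash
python3 - <<'E'
from h import *
plan(530.5,-307,11,82.8)
o=meas("wrist",["balm_tin","cork_mat"],(532,-307),"w15")
E
```

```text
t 32.6 pos [ 528.1 -304.4   20.9] jaw -96.9 q6 1.09 open 47.3 F [-0.52  0.26 -0.03]
slide [ 9.3  2.6 -4.1] tilt [-0.15   0.053 -0.987] spin(rad) 0.005 (rows of 0.149)
wrist balm_tin 0.78 [273. 265.] z [24.8 39.2 40.3] (array([ 539.9, -306.9]), array([44.8, 30.5]), 84.0) (array([ 534.1, -306.1]), 22.7)
wrist cork_mat 0.97 [282. 186.] z [5.9 6.9 7.9] (array([ 532. , -308.3]), array([128.6, 129.7]), 80.7) (array([ 543.2, -310.2]), 82.0)
```

>>> send_rows:
  motion:
    - {"hand":-0.2,"slide":[3,2.5,-3],"spin":0}
    - {"hand":-0.2,"slide":[3,0,0],"spin":0}
    - {"hand":-0.2,"slide":[2,0,0],"spin":0}
    - {"hand":-0.2,"slide":[0,0,0],"spin":0}

```text
time: 33.15
tool_pos: [0.5321, -0.3086, 0.0153]
tool_rot: [-0.208, 1.419, 2.816]
contact_force: [0.3, 0.6, -0.0]
opening: 0.0473
```

```bash
python3 - <<'E'
from h import *
plan(529.5,-306.5,11,82.8)
o=meas("wrist",["balm_tin"],(532,-307),"w16")
E
```

```text
t 33.15 pos [ 532.1 -308.6   15.3] jaw -96.9 q6 1.09 open 47.3 F [ 0.31  0.63 -0.02]
slide [ 4.8 -1.6  2.1] tilt [-0.144  0.048 -0.988] spin(rad) 0.006 (rows of 0.149)
wrist balm_tin 0.76 [276. 265.] z [19.  33.7 34.8] (array([ 543.9, -310.9]), array([45.2, 30.4]), 84.7) (array([ 537.5, -310.1]), 22.9)
```

>>> send_rows:
  motion:
    - {"hand":-0.2,"slide":[2,-1.5,2],"spin":0}
    - {"hand":-0.2,"slide":[1.5,0,0],"spin":0}
    - {"hand":-0.2,"slide":[1,0,0],"spin":0}
    - {"hand":-0.2,"slide":[0,0,0],"spin":0}

```text
time: 33.65
tool_pos: [0.5294, -0.3064, 0.0112]
tool_rot: [-0.208, 1.419, 2.816]
contact_force: [0.6, 0.4, -0.5]
opening: 0.0466
```

```bash
python3 - <<'E'
from h import *
plan(529.5,-306.5,11,82.8)
o=meas("wrist",["balm_tin"],(532,-307),"w17")
E
```

```text
t 33.65 pos [ 529.4 -306.4   11.2] jaw -96.9 q6 1.09 open 46.6 F [ 0.64  0.41 -0.5 ]
slide [ 0.1  0.1 -0.1] tilt [-0.144  0.048 -0.988] spin(rad) 0.006 (rows of 0.149)
wrist balm_tin 0.59 [275. 266.] z [14.1 29.5 30.7] (array([ 541. , -308.4]), array([45.4, 30.8]), 85.7) (array([ 534.2, -307.9]), 23.0)
```

Top is within about 0.5 mm of resting height. One more small step, then release and retreat.

>>> send_rows:
  motion:
    - {"hand":-0.2,"slide":[0.8,0,0],"spin":0}
    - {"hand":0.1,"slide":[0,0,0],"spin":0}
    - {"hand":0.3,"slide":[0,0,0],"spin":0}
    - {"hand":0.3,"slide":[0,0,0],"spin":0}
    - {"hand":0.3,"slide":[-12,0,-1],"spin":0}
    - {"hand":0.3,"slide":[-35,0,0],"spin":0}
    - {"hand":0.3,"slide":[-45,0,0],"spin":0}
    - {"hand":0.3,"slide":[-45,0,0],"spin":0}

```text
time: 34.55
tool_pos: [0.5476, -0.3113, 0.1452]
tool_rot: [-0.233, 1.405, 2.791]
contact_force: [1.1, -1.6, -0.3]
opening: 0.0601
```

>>> send_rows:
  motion:
    - {"hand":0.3,"slide":[-20,-40,0],"spin":0}
    - {"hand":0.3,"slide":[0,-45,0],"spin":0}
    - {"hand":0.3,"slide":[0,0,45],"spin":0}
    - {"hand":0.3,"slide":[0,0,45],"spin":0}
    - {"hand":0.3,"slide":[0,0,0],"spin":0}

```text
time: 35.05
tool_pos: [0.4748, -0.2156, 0.194]
tool_rot: [-0.212, 1.424, 2.813]
contact_force: [0.2, 0.1, 0.1]
opening: 0.0595
```

```bash
python3 - <<'E'
from h import *
plan(400,-200,200)
print()
for k in("scene","top"):
    meas(k,["balm_tin","cork_mat"],(532,-307),k+"9")
    meas(k,["lock_key","dish"],(652,-6))
    meas(k,["shoehorn","board"],(528,267))
    meas(k,["key_safe","candle","glasses_case"])
E
```

```text
t 35.05 pos [ 474.8 -215.6  194. ] jaw -96.8 q6 1.14 open 59.5 F [0.24 0.06 0.1 ]
slide [ 5.2 -6.9 76.2] tilt [-0.139  0.047 -0.989] 
scene balm_tin 0.49 [181. 190.] z [10.8 26.6 29.9] (array([ 536.3, -305.6]), array([40.1, 38.5]), 63.6) (array([ 535.6, -304.2]), 21.1)
scene cork_mat 0.7 [181. 197.] z [3.  5.5 7.9] (array([ 533.5, -305.9]), array([121. , 125.8]), 79.8) (array([ 533.7, -306.7]), 84.1)
scene lock_key 0.6 [257. 254.] z [12.3 16.4 19.7] (array([656. ,  -5.5]), array([61.2, 21.3]), 37.0) (array([656.1,  -5.7]), 30.7)
scene dish 0.81 [255. 258.] z [ 3.2  5.9 16.9] (array([653.9,  -6.4]), array([156.5, 158.2]), 89.3) (array([654.3,  -6.2]), 81.3)
scene shoehorn 0.69 [389. 257.] z [12.8 16.4 22.1] (array([530.3, 264.4]), array([ 29. , 102.7]), 85.9) (array([530.6, 268.1]), 51.4)
scene board 0.95 [395. 262.] z [ 6.4  8.9 11.4] (array([530.3, 267.8]), array([ 75.3, 158.7]), 82.6) (array([530.4, 267.6]), 84.2)
scene key_safe 0.82 [361. 316.] z [16.2 41.7 57.2] (array([723.7, 266.1]), array([108. ,  83.4]), 80.4) (array([725.2, 266.1]), 63.9)
scene candle 0.79 [205. 285.] z [14.
[... 322 characters left out ...]
2.]), 38.6) (array([650.3,  -2.8]), 34.4)
top dish 0.6 [264. 164.] z [ 3.   6.7 17.2] (array([652.1,  -5.3]), array([154.5, 155.2]), 41.1) (array([651.9,  -5.4]), 78.9)
top shoehorn 0.77 [134. 226.] z [13.8 19.7 24.8] (array([526.3, 269.1]), array([ 27.2, 104.3]), 79.4) (array([526. , 267.9]), 52.2)
top key_safe 0.71 [134. 140.] z [28.9 43.2 58.9] (array([718.6, 264.7]), array([107.9,  82.9]), 80.7) (array([716.4, 264.3]), 62.6)
top candle 0.89 [282. 107.] z [18.8 59.2 62.6] (array([789.3, -52.9]), array([53.5, 57.2]), 89.0) (array([789.6, -53.5]), 29.3)
top glasses_case 0.82 [371. 130.] z [25.1 34.5 38.2] (array([ 734.2, -252.7]), array([103.5,  52.6]), 78.3) (array([ 736.4, -254.1]), 55.3)
```

View pics/scene9.png

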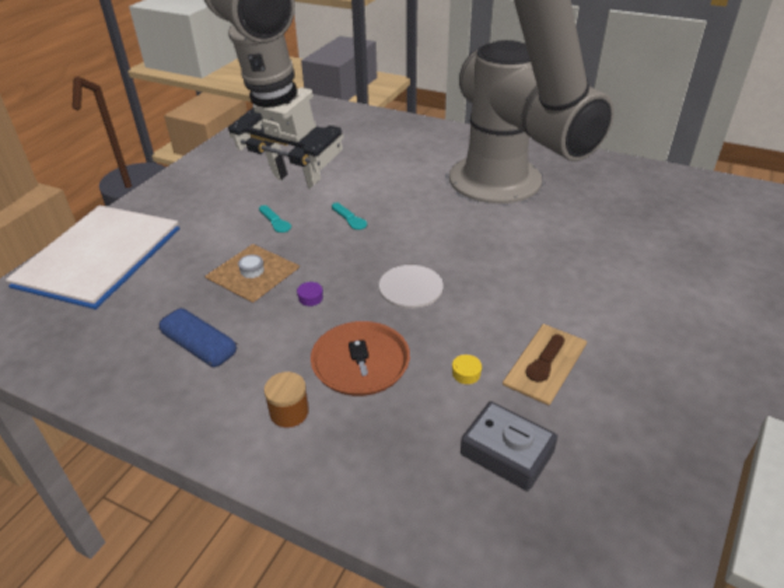

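View pics/top9.png

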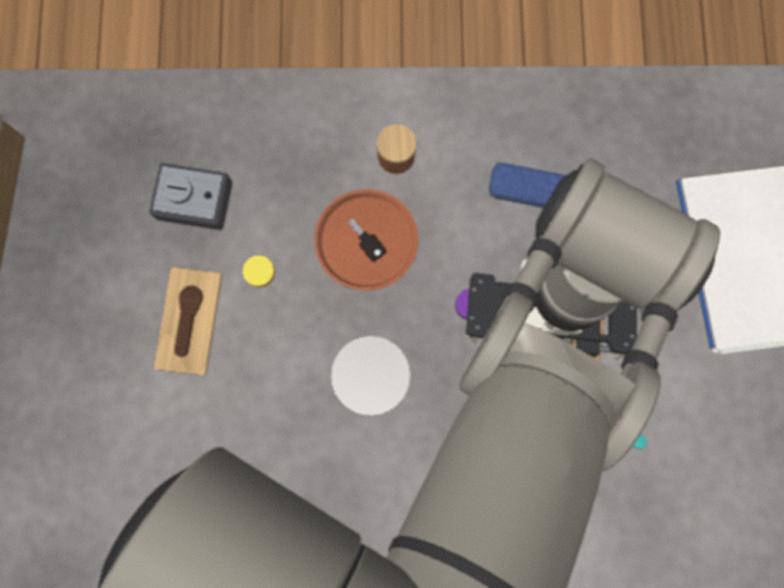

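All three are on their places (tin at (251,266), key at (359,355) and shoehorn at (546,358) in the scene picture). The bystanders have not moved and the gripper is clear, so I'll hand in.

```bash
python3 -c "
from cell import job
print(job.hand_in())"
```

```text
the job is handed in; nothing more can be done
None
```

I handed the job in at about 36 s of the 101 s allowed. The tin first went to the marble slab and was let go there. Then the key went into the dish, the shoehorn onto the board and the tin onto the cork mat.

**Last camera checks, as distance from each place's centre:**
- **Key:** within about 2 mm, lying flat.
- **Tin:** about 3 mm, lid up.
- **Shoehorn:** about 2 mm, flat, and within about 1° of the board's length.
- **Marble slab:** the tin stood about 3 mm off its centre while it was there.
- **Bystanders:** the key safe, candle and glasses case looked undisturbed.

**What disagreed or fell short:**
- The tool built up a tilt of about 8–9° that I could not correct. I lowered the shoehorn in a softened grip so that it pivoted flat, and I released the tin within about 0.5 mm of the mat.
- The arm hid the cork mat from the top camera at the end, so only the scene camera confirmed the tin's final place.
- The arm also hid part of the glasses case from the top camera, so its position there does not count. The scene camera showed all of it.
- The two fixed cameras differ by about 4 mm.

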